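# Refit a label printer's platen roller by way of a V-rest and zero its gap knob

### The arm

A 6-joint arm with a two-finger parallel gripper is mounted at the origin on the work surface. World frame = base frame: x ahead of the robot, y to its left, z up, the work surface at z = 0. Lengths are in mm, angles in degrees, forces in N, time in s.
With the tool pointing down it reaches from about 300 to 775 mm from the base axis. Payload 14.6 kg.
Tool frame: the origin (TCP) lies where the fingers leave the gripper's body, on its centre line; the fingertips stand 73 mm ahead of it and the grasp point (between the pads) lies 54 mm ahead of it; z points along the fingers, y is the line along which they close (so a half turn about z gives the same grasp; the last joint's range is limited). The gripper opens to 85 mm and grips with 20 to 120 N. Pads are 22 mm wide; open, the fingers measure 114 mm over their backs; the gripper's body (76 mm by 85 mm) begins 54 mm behind the grasp point. The pads swing forward as they close: fully open they stand 13 mm farther back than shut.
Start: joints at [-70.279, 17.183, 87.147, -0, 75.671, -3.816], TCP at [219.631, -504.234, 303.881] pointing down, gripper open.
Joint ranges: [-173.82, 173.82], [-45.26, 126.66], [13.44, 144.39], [-59.66, 239.66], [0, 175.72], [-146.38, 146.38]. Speed limits (degrees/s): [127.2, 127.2, 147.25, 180, 180, 180].

### API

Orientations are given as [roll, pitch, yaw] about the fixed x, y, z axes, in that order (R = Rz(yaw) Ry(pitch) Rx(roll)).
In Python, from workcell import get_obs, eyes, ticket gives the robot as it stands. The module is installed in compiled form; this text tells all that it offers.
- The arm moves only by the tool step_arm, never from a script. Its argument "rows" is one flat list of numbers, 7 for each row, row after row: the shift along the tool's x, y, z in mm, then the turn, a rotation vector about the tool's x, y, z in rad, then the finger opening in mm, from 0 to 85.4. A call has 1 to 8 rows; each row is the pose to reach, as a shift and turn from the pose commanded when the call began, along the tool's axes at that moment; what a row does not reach only later rows make up. A row lasts 1/10 s, in which the tool goes at most 50 mm and 8.59 degrees, less where a joint would pass 70% of its speed; a pose out of reach is approached as far as the arm can. A call with a gripper value outside its range is refused whole. The fingers move at their own pace and stop on an object; the grip force is fixed at half the most. Time passes only in rows, so rows that repeat a pose let the fingers close. It gives the time, the measured TCP pose, the force, the opening and the grip force at its end, in the units of the state.
- get_obs(): the state, without advancing time (a new reading comes with each control period).
- eyes.capture(name): name is "side" or "top" or "wrist"; returns the picture (480x640x3 uint8, red, green, blue); there is no depth.
- eyes.calibration(name): a dict with "mtx" (3x3 intrinsics, pixels), "k1" (the pictures are not rectified: a ray, as slopes to the right and down, at radius r is drawn at 1 + k1 r^2 times it, then the intrinsics apply), "view" (4x4, takes a point from world to camera coordinates); the wrist camera has in their place "T_tool_cam" (4x4, takes a point from camera to tool coordinates, whose origin is the TCP and whose axes are the flange's). Camera axes: x right, y up, looking along -z (the intrinsics and any distortion apply to the point x, -y, -z); pixel columns grow to the right and rows downward; lengths in mm; the calibration is good to about 2 mm. A picture is of the moment at which its call begins: read the wrist's pose just before it. calibration takes no time and is no camera call.
- ticket.job_done(): hands the job in; it is judged then, once.
The state is a dict: "t": time; "qpos": joint angles; "qvel": joint speeds; "joint_torque": joint torques, N m; "position": TCP position; "eef_rot": TCP orientation; "wrist_force": force on the tool from outside, world axes, zero at the start; "ft_torque": the same for the moment, N m; "width": finger opening in mm; "gripper_force": force on a finger pad.
Only numpy, scipy, OpenCV 4.12 (cv2) and the standard library are available. Lean on these libraries where they do the work, as an engineer would, in place of code of your own. Each camera call takes 0.05 s, during which the arm holds its last target. There are 200 camera calls.

### The job

Take the platen roller (the longer rod, with the thick rubber sleeve) out of the storage rack by its hub end, lay it in the sloping V-rest and let go, then pick it up again by the middle of its sleeve and lay it gently in the two open bearings of the label printer, with its hub at the knob's side. After that turn the printer's knob until its pointer reads zero, and let go. Leave the other rod and the other things on the desk alone.

Things in the scene. Friction and masses are not known exactly. Their poses are not given: they have to be found in the camera images.
- rack: Grey plastic storage block 175 x 75 x 75 mm, fixed; origin at the centre of its underside, x along its length. Two round sockets of 32 mm bore and 65 mm depth (floor 10 mm above the desk) at x = -45 and +45 mm: one holds the platen roller, the other the spare rod, either way round.
- roller: Platen roller, upright in the rack. Origin at the centre of its plain end, z along its axis to the hub end, which is up at the start. Along z: steel journal 14 mm diameter 0 to 25 mm, black rubber sleeve 28 mm diameter 25 to 135, journal 14 mm 135 to 160, pale plastic hub 24 mm 160 to 185. About 0.18 kg. May lean 3 degrees. Its turn about its own axis means nothing.
- roller_mid (a point): Centre of the roller's rubber sleeve, on the axis (80 mm from the plain end); axes as roller.
- roller_hub (a point): Centre of the roller's hub, on the axis (172.5 mm from the plain end), where it is taken from the rack; gripped lightly here and tilted, the roller sags in the fingers, so grip it firmly; axes as roller.
- spare_mid (a point): Middle of the other rod in the rack, to be left alone: 129 mm long, grey sleeve 20 mm diameter with a 10 mm steel stub on top, no hub; its top is 139 mm above the desk.
- rest: Steel base plate of the V-rest, fixed, 200 x 100 x 10 mm, x from -105 to +95 mm; x is level and points to the side of the V's high end. At the V's low end a stop plate (face 80 mm down the V from cradle) carries the roller's plain end; the roller lies hub end high, the hub's centre 92.5 mm up the V from cradle and free all round.
- cradle: The fixed sloping V. Origin: where the roller's sleeve centre lies when it is home in the V, 112 mm above the desk. x up along the V, 45 degrees above level; y level across it; z square to it, up out of the V. Two 90 degree V-supports 14 mm thick at x = -41 and +41 mm carry the sleeve; their arms end at y = +-21, z = +1 mm. Between them 68 mm are free for fingers, down to z = -40 mm.
- printer: Open label printer, fixed, 220 mm deep (x) and 315 mm wide (y from -100 to +215 mm); origin on the desk below the middle of the bearings, front towards -x, the knob on its +y side. Deck 45 mm high, console under the knob 73 mm, rear block (x 75 to 110 mm) 82 mm high; behind it the opened black cover reaches to x = 215 mm and about 80 mm height.
- seat (a point): Sleeve centre of the roller when it lies in the printer's bearings, 105 mm above the desk; axes as printer, y from the roller's plain end to its hub. Bearings: two steel plates 8 mm thick at y = -66 and +66 mm with open 90 degree V notches 45 mm wide at the top, 13 mm above this point; the journals lie in them with about 7 mm play along y. Deck 60 mm below.
- knob (a joint): Angle of the knob, rad: 0 when its pointer stands at the long raised zero mark on the dial's edge, on the printer's front (-x) side; positive anticlockwise seen from above, starts between 0.5 and 1.3, stops at -0.4 and 1.7. Stiff (0.05 N m), stays where it is left.
- knob_grip (a point): Point to grip on the knob's upright bar, on the knob's axis, 101 mm above the desk; turns with the knob. Bar 48 mm long (x), 12 mm thick (y), top 12 mm above this point; its round foot (50 mm across) 18 mm below. White pointer at the bar's -x end. At joint 0 the axes are the printer's; the knob lies at printer x = -35, y = +165 mm.
- scanner: Hand-held bar-code scanner lying on the desk, 173 mm long, 34 mm high; origin on its underside. Leave alone.
- mouse: Black computer mouse, 105 x 60 x 35 mm. Leave alone.
- stapler: Stapler, 140 x 36 x 57 mm. Leave alone.
- marker: Marker pen lying on the desk, 125 x 18 mm. Leave alone.
- stamp: Wooden hand stamp standing upright, 40 mm across, 70 mm high. Leave alone.
- bottle: White closed bottle, 56 mm across, 120 mm high. Leave alone.
There are look-alikes about, which are no part of the job. Of the things that look like the rest, take the one that is farthest to the robot's left at the start.

How it is judged:
By the outcome, as a careful person would: the job done as asked, in the order asked, and still so for the second after the job is handed in, with the robot touching nothing.
It also fails if it takes over 64 s, if anything falls off the work surface, if the arm or the gripper's body presses on something with over 40 N, if the wrist force passes 120 N, or if a joint passes its speed limit or range.

## Working session

There is one attempt and no reset: what is moved stays moved. The work goes in short steps, Python scripts to look and compute and a tool call to move; the robot and the scene stay as the last step left them, time stands still between calls to the robot, and variables do not carry over. Pictures are saved under pics/ and viewed, at most 10 in all, crops included, and the job is handed in when it is done.

Besides the shell and the picture viewer there is one more tool, called after "Request:" by a JSON object that holds its "api" and its "payload", one argument or row to a line. step_arm: Moves the arm, as the interface text tells. Its arguments: {"type":"object","properties":{"rows":{"type":"array"}},"required":["rows"]}

```bash
mkdir -p pics; ls; python3 - <<'E'
from workcell import get_obs, eyes
import cv2, numpy as np
o=get_obs(); print(o)
for n in ("side","top","wrist"):
    c=eyes.calibration(n); print(n,{k:np.round(v,4).tolist() for k,v in c.items()})
    im=eyes.capture(n); cv2.imwrite(f"pics/{n}0.png",im[:,:,::-1]); 
E
```

```text
pics
{'t': 0.0, 'qpos': array([-7.02792761e+01,  1.72150445e+01,  8.71818548e+01,  1.47159541e-03,
        7.56700133e+01, -3.81530716e+00]), 'qvel': array([-0.09835582, -0.0052298 ,  0.08279937, -0.11278255, -0.01546155,
        0.0285459 ]), 'joint_torque': array([ 1.03299044e-03, -5.43498302e+01, -3.61787868e+01,  2.10311725e-05,
        4.03343074e-03, -5.75609192e-05]), 'position': array([ 219.58219921, -504.09327647,  303.31537849]), 'eef_rot': array([-1.79933331e+02, -5.87461355e-03,  2.35356626e+01]), 'wrist_force': array([ 0.15815408, -0.35183063, -0.16104743]), 'ft_torque': array([-0.02487096,  0.04025549,  0.0149075 ]), 'gripper_force': 0.0, 'width': 85.69245268875677}
side {'mtx': [[575.638, 0.0, 321.9872], [0.0, 575.638, 239.7151], [0.0, 0.0, 1.0]], 'k1': -0.0524, 'view': [[0.9767, -0.2145, 0.0043, -468.7203], [0.1182, 0.555, 0.8234, -184.451], [-0.179, -0.8037, 0.5674, -1567.3964], [0.0, 0.0, 0.0, 1.0]]}
top {'mtx': [[489.885, 0.0, 324.4791], [0.0, 489.885, 238.3129], [0.0, 0.0, 1.0]], 'k1': 0.0271, 'view': [[0.053, -0.9986, -0.0012, 31.3994], [0.9764, 0.0516, 0.2098, -509.9361], [-0.2095, -0.0123, 0.9777, -1443.1999], [0.0, 0.0, 0.0, 1.0]]}
wrist {'mtx': [[382.3088, 0.0, 315.9546], [0.0, 382.3088, 243.6685], [0.0, 0.0, 1.0]], 'k1': -0.0591, 'T_tool_cam': [[-0.0006, 0.9489, 0.3155, 82.8778], [1.0, 0.0004, 0.0008, 0.5457], [0.0007, 0.3155, -0.9489, -69.2417], [0.0, 0.0, 0.0, 1.0]]}
```

View pics/top0.png

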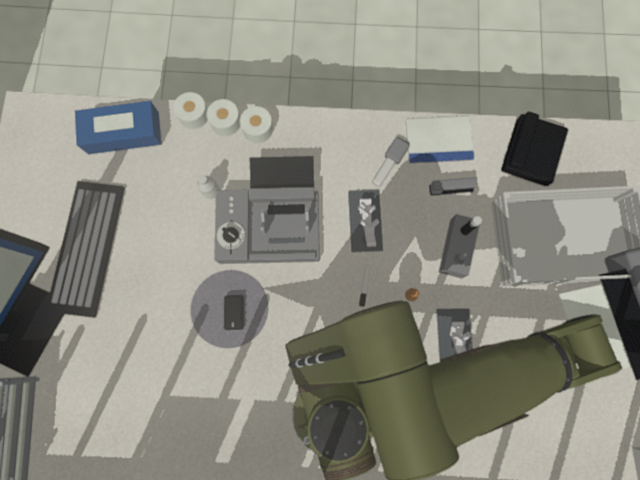

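View pics/side0.png

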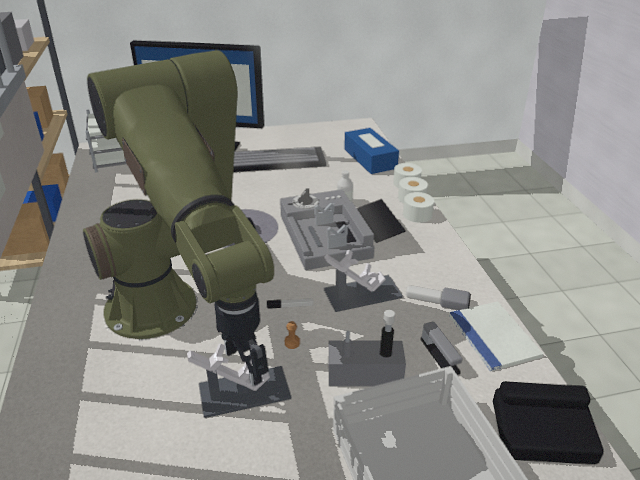

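The top view shows the printer near (270,225), with its knob at (231,235). The left-most V-rest is at (367,220), the rack with the roller (pale hub) at (475,222), and a look-alike rest at (455,330). I'll zoom in on these next.

```bash
cat > h.py <<'E'
import numpy as np, cv2
from workcell import get_obs, eyes
from scipy.spatial.transform import Rotation as R
def Rm(rpy): return R.from_euler('xyz',rpy,degrees=True).as_matrix()
def tool():
    o=get_obs(); T=np.eye(4); T[:3,:3]=Rm(o['eef_rot']); T[:3,3]=o['position']; return T
def cam(n,T=None):
    c=eyes.calibration(n)
    V=np.array(c['view']) if 'view' in c else np.linalg.inv((tool() if T is None else T)@np.array(c['T_tool_cam']))
    return np.array(c['mtx']),c['k1'],V
def proj(C,P):
    M,k,V=C; p=np.atleast_2d(P)@V[:3,:3].T+V[:3,3]; s=p[:,:2]*[1,-1]/-p[:,2:]
    s=s*(1+k*(s**2).sum(1,keepdims=True)); return s@M[:2,:2].T+M[:2,2]
def ray(C,uv):
    M,k,V=C; d=(np.atleast_2d(uv)-M[:2,2])/[M[0,0],M[1,1]]; s=d.copy()
    for _ in range(20): s=d/(1+k*(s**2).sum(1,keepdims=True))
    r=np.c_[s[:,0],-s[:,1],-np.ones(len(s))]@V[:3,:3]
    return -V[:3,:3].T@V[:3,3], r/np.linalg.norm(r,axis=1,keepdims=True)
def plane(C,uv,z):
    o,r=ray(C,uv); return o+r*((z-o[2])/r[:,2:])
def tri(C1,uv1,C2,uv2):
    o1,r1=ray(C1,uv1);o2,r2=ray(C2,uv2);A=np.c_[r1[0],-r2[0]]
    t=np.linalg.lstsq(A,o2-o1,rcond=None)[0];a=o1+t[0]*r1[0];b=o2+t[1]*r2[0];return (a+b)/2,np.linalg.norm(a-b)
E
python3 - <<'E'
import cv2, numpy as np
t=cv2.imread('pics/top0.png');s=cv2.imread('pics/side0.png')
a=cv2.resize(t[150:290,200:400],None,fx=4,fy=4,interpolation=cv2.INTER_CUBIC)
cv2.imwrite('pics/a.png',a)
b=cv2.resize(s[180:400,270:480],(573,600),interpolation=cv2.INTER_CUBIC)
c=cv2.resize(t[190:290,430:500],None,fx=3.2,fy=3.2,interpolation=cv2.INTER_CUBIC)
m=np.zeros((600,573+224,3),np.uint8);m[:,:573]=b;m[:c.shape[0],573:]=c
cv2.imwrite('pics/b.png',m)
E
```

```text
(no output)
```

View pics/a.png

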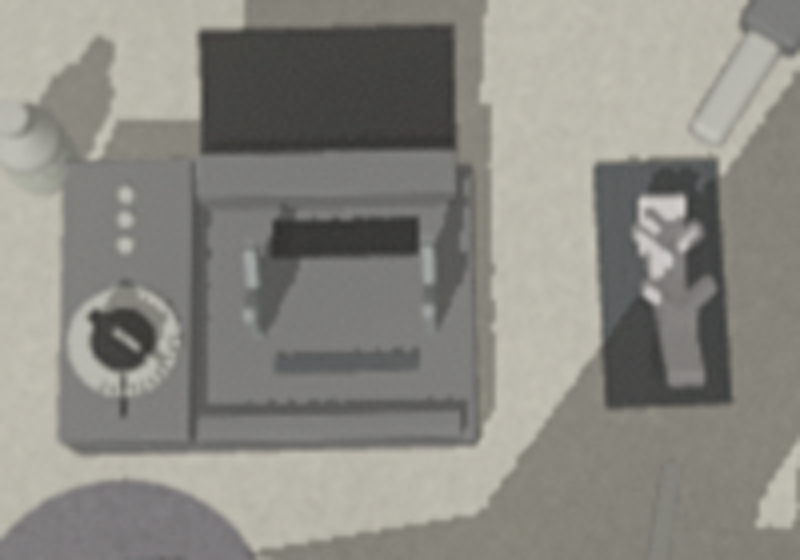

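View pics/b.png

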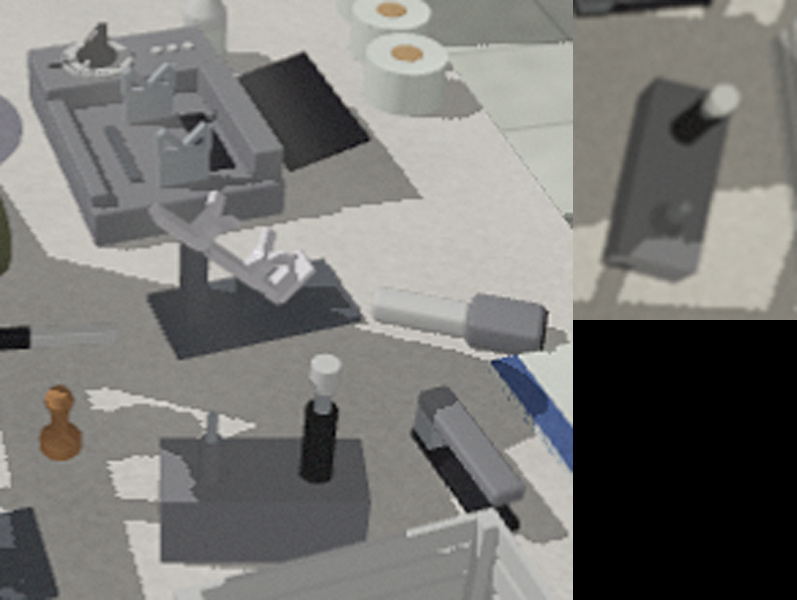

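The zooms show the printer's bearings near (250,285) and (428,285) in the top crop, and the knob at (125,340) with a white pointer to the lower right, about 0.9 rad. The rest's high end is towards the robot and its stop is on the far side. The roller stands in the far socket, with its hub top near (477,221) in the top view and (389,313) in the side view. Next come rough positions.

```bash
python3 - <<'E'
from h import *
np.set_printoptions(precision=1,suppress=True)
t=cam('top');s=cam('side')
A=lambda x,y:((x+.5)/4-.5+200,(y+.5)/4-.5+150)
B=lambda x,y:((x+.5)/2.7286-.5+270,(y+.5)/2.7286-.5+180)
Cc=lambda x,y:((x-573+.5)/3.2-.5+430,(y+.5)/3.2-.5+190)
print('hub',tri(t,Cc(724,100),s,B(326,360)),plane(t,Cc(724,100),195))
print('rack top',plane(t,[Cc(660,80),Cc(731,95),Cc(690,275),Cc(607,265)],75))
print('sleeve/rack entry',plane(t,Cc(685,132),75),plane(s,B(318,475),75))
print('restplate',plane(t,[A(597,160),A(717,158),A(731,403),A(607,408)],10))
print('restplate side',plane(s,[B(148,298),B(180,358),B(362,320),B(325,260)],10))
print('highend',tri(t,A(686,383),s,B(155,207)))
print('console',plane(t,[A(65,162),A(60,438),A(193,162),A(193,438)],73))
print('bearings',plane(t,[A(250,285),A(428,285)],118))
print('bear sides',tri(t,A(250,285),s,B(148,80)),tri(t,A(428,285),s,B(185,140)))
print('knob foot',plane(t,A(122,339),83),'dial',plane(t,A(125,341),75),'pointer tips',plane(t,[A(112,330),A(141,353)],113))
E
```

```text
hub (array([ 549.5, -362.5,  197.3]), np.float64(2.0509949131475613)) [[ 549.  -363.1  195. ]]
rack top [[ 597.7 -339.5   75. ]
 [ 586.5 -406.3   75. ]
 [ 412.6 -366.4   75. ]
 [ 417.8 -290.    75. ]]
sleeve/rack entry [[ 548.2 -362.8   75. ]] [[ 550.1 -370.6   75. ]]
restplate [[ 681.1  -11.    10. ]
 [ 687.8 -107.2   10. ]
 [ 488.  -124.2   10. ]
 [ 478.9  -27.4   10. ]]
restplate side [[ 478.   -33.8   10. ]
 [ 488.7 -130.8   10. ]
 [ 682.9 -113.8   10. ]
 [ 676.4  -11.4   10. ]]
highend (array([473.3, -76.1, 156.8]), np.float64(2.4012713784197826))
console [[637.4 399.9  73. ]
 [422.7 382.3  73. ]
 [642.6 301.7  73. ]
 [427.9 283.3  73. ]]
bearings [[536.6 243.7 118. ]
 [543.6 112.8 118. ]]
bear sides (array([540.7, 246.7,  97.5]), np.float64(1.789606094148325)) (array([549.8, 113.7,  99.3]), np.float64(3.0321227906296366))
knob foot [[498.5 341.2  83. ]] dial [[498.8 340.5  75. ]] pointer tips [[498.5 342.8 113. ]
 [482.4 320.  113. ]]
```

```bash
cat >> h.py <<'E'
def mv(*wps):
    """wps: (pos, rotation matrix or rpy); prints shift/rotvec of each hop in tool axes and the rows it needs"""
    T=tool(); p,Q=T[:3,3],T[:3,:3]
    for w in wps:
        P=np.array(w[0],float); W=np.array(w[1],float); W=W if W.shape==(3,3) else Rm(W)
        d=Q.T@(P-p); rv=R.from_matrix(Q.T@W).as_rotvec()
        print(np.round(d,1).tolist(),np.round(rv,4).tolist(),'rows %.1f'%max(np.linalg.norm(d)/50,np.degrees(np.linalg.norm(rv))/8.59))
        p,Q=P,W
E
python3 - <<'E'
from h import *
mv(((370,-290,380),(180,0,56)),((540,-60,400),(180,0,84)))
E
```

```text
[223.4, -136.3, -76.4] [-0.0009, -0.0003, -0.5666] rows 5.5
[285.7, 12.3, -20.0] [0.0, 0.0, -0.4887] rows 5.7
```

Request:
{"api": "step_arm", "payload": {
  "rows": [223,-136,-76,0,0,-0.567,85,223,-136,-76,0,0,-0.567,85,223,-136,-76,0,0,-0.567,85,223,-136,-76,0,0,-0.567,85,223,-136,-76,0,0,-0.567,85,223,-136,-76,0,0,-0.567,85,223,-136,-76,0,0,-0.567,85]
}}

```text
t: 0.85
position: [371.1, -288.5, 380.9]
eef_rot: [179.9, -0.0, 56.2]
wrist_force: [-0.6, 0.3, 0.2]
width: 85.1
gripper_force: 0.0
```

Request:
{"api": "step_arm", "payload": {
  "rows": [286,12,-20,0,0,-0.489,85,286,12,-20,0,0,-0.489,85,286,12,-20,0,0,-0.489,85,286,12,-20,0,0,-0.489,85,286,12,-20,0,0,-0.489,85,286,12,-20,0,0,-0.489,85,286,12,-20,0,0,-0.489,85]
}}

```text
t: 1.55
position: [541.1, -57.6, 398.9]
eef_rot: [-179.9, -0.0, 84.2]
wrist_force: [-0.4, -1.1, -0.5]
width: 84.9
gripper_force: 0.0
```

```bash
python3 - <<'E'
from h import *
T=tool(); im=eyes.capture('wrist'); cv2.imwrite('pics/w1.png',im[:,:,::-1]); np.save('w1.npy',T); np.set_printoptions(precision=1,suppress=True)
print(get_obs()['t'],get_obs()['qpos'],T)
mv(((440,290,400),(180,0,110)))
E
```

```text
1.6 [-10.1  13.3  79.5  -0.   87.3  -4.3] [[  0.1   1.   -0.  541.1]
 [  1.   -0.1   0.  -57.6]
 [  0.   -0.   -1.  398.9]
 [  0.    0.    0.    1. ]]
[337.3, -135.2, -0.9] [-0.0016, -0.0004, -0.4509] rows 7.3
```

View pics/w1.png

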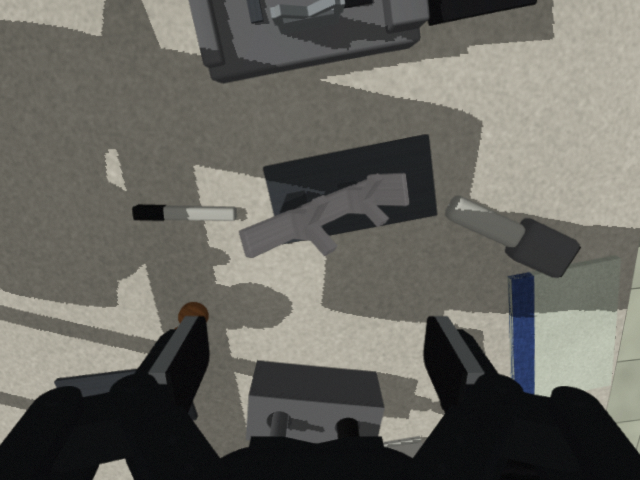

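The wrist view shows the rest's plate, with corners near (265,167), (428,135), (437,214) and (275,248), and the sloping V across it, high end at (245,243) and stop near (400,188). I'll zoom in with contrast, with a side view beside it.

```bash
python3 - <<'E'
from h import *
s=eyes.capture('side')[:,:,::-1]; cv2.imwrite('pics/side1.png',s)
w=cv2.imread('pics/w1.png')[130:265,230:445]
f=lambda a,k:cv2.resize(np.clip(255*(a/255.)**.6,0,255).astype(np.uint8),None,fx=k,fy=k,interpolation=cv2.INTER_CUBIC)
a=f(w,3); b=f(s[235:320,315:410],3) 
m=np.zeros((405+0,645,3),np.uint8); m[:405]=a
m2=np.zeros((600,645,3),np.uint8); m2[:405]=a
c=f(s[240:305,315:410],3); m2[405:405+195,:285]=c; cv2.imwrite('pics/c.png',m2)
E
```

```text
(no output)
```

View pics/c.png

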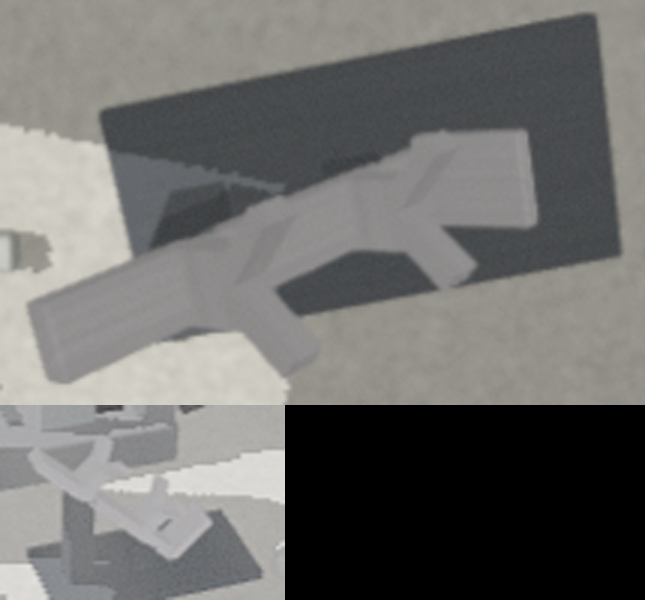

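The zoom shows the support arm tips on the -y side at about (302,362) for the high support and (458,275) for the low one. The matching tips in the top crop are (650,293)/(712,285) and (640,240)/(697,232). I'll check that both views agree.

```bash
python3 - <<'E'
from h import *
np.set_printoptions(precision=1,suppress=True)
t=cam('top');s=cam('side');w=cam('wrist',np.load('w1.npy'))
A=lambda x,y:((x+.5)/4-.5+200,(y+.5)/4-.5+150)
W=lambda x,y:((x+.5)/3-.5+230,(y+.5)/3-.5+130)
hi=plane(t,[A(650,293),A(712,285)],141.7);lo=plane(t,[A(640,240),A(697,232)],83.7);print(hi,lo,(hi.mean(0)+lo.mean(0))/2,hi.mean(0)-lo.mean(0))
print('tri hi-y',tri(t,A(712,285),w,W(302,362)),'lo-y',tri(t,A(697,232),w,W(458,275)))
print('wplane',plane(w,W(302,362),141.7),plane(w,W(458,275),83.7))
pl=plane(w,[W(100,112),W(597,13),W(621,253)],10);print('plate',pl)
print('plate ctr', (pl[0]+pl[2])/2, 'dirs',np.degrees(np.arctan2(*(pl[1]-pl[0])[1::-1])),np.degrees(np.arctan2(*(pl[1]-pl[2])[1::-1])))
# stop plate/low end corners, high end corners of spine
for n,p in (('hiend',[(30,303),(65,383)]),('loend',[(527,130),(537,227)])): print(n,[plane(w,W(*q),z) [0] for q in p for z in (30,50,150,160)])
E
```

```text
[[540.1 -49.1 141.7]
 [548.5 -93.6 141.7]] [[595.7 -43.7  83.7]
 [604.2 -86.7  83.7]] [572.1 -68.3 112.7] [-55.6  -6.2  58. ]
tri hi-y (array([551.7, -95.1, 131.3]), np.float64(1.3761975460746896)) lo-y (array([609.6, -88.8,  70.1]), np.float64(3.481927692093209))
wplane [[552.1 -92.  141.7]] [[609.  -86.1  83.7]]
plate [[ 482.3  -26.    10. ]
 [ 679.3   -7.3   10. ]
 [ 687.8 -104.3   10. ]]
plate ctr [585.1 -65.2  10. ] dirs 5.4265585805634196 95.02987057554645
hiend [array([446.7, -95.7,  30. ]), array([451.5, -90.2,  50. ]), array([475.3, -63.1, 150. ]), array([477.7, -60.4, 160. ]), array([ 455.4, -130.8,   30. ]), array([ 459.8, -123.7,   50. ]), array([481.6, -88.6, 150. ]), array([483.8, -85.1, 160. ])]
loend [array([646.2, -46.8,  30. ]), array([641.8, -43.6,  50. ]), array([620.2, -27.6, 150. ]), array([618., -26., 160.]), array([648.9, -85. ,  30. ]), array([644.4, -80.1,  50. ]), array([622.1, -55.4, 150. ]), array([619.9, -52.9, 160. ])]
```

Request:
{"api": "step_arm", "payload": {
  "rows": [337,-135,0,0,0,-0.451,85,337,-135,0,0,0,-0.451,85,337,-135,0,0,0,-0.451,85,337,-135,0,0,0,-0.451,85,337,-135,0,0,0,-0.451,85,337,-135,0,0,0,-0.451,85,337,-135,0,0,0,-0.451,85,337,-135,0,0,0,-0.451,85]
}}

```text
t: 2.45
position: [439.2, 291.0, 399.6]
eef_rot: [-180.0, -0.0, 110.0]
wrist_force: [0.6, -1.2, -0.4]
width: 84.7
gripper_force: 0.0
```

```bash
python3 - <<'E'
from h import *
T=tool(); im=eyes.capture('wrist')[:,:,::-1]; cv2.imwrite('pics/w2.png',im); np.save('w2.npy',T); np.set_printoptions(precision=1,suppress=True)
print(get_obs()['t'],get_obs()['qpos'],T)
w=cam('wrist',T)
print(proj(w,[[540,178,105],[536.6,243.7,118],[543.6,112.8,118],[498,341,101]]))
E
```

```text
2.5 [29.5 11.  82.2  0.  86.8  9.5] [[ -0.3   0.9  -0.  439.2]
 [  0.9   0.3   0.  291. ]
 [  0.   -0.   -1.  399.6]
 [  0.    0.    0.    1. ]]
[[366.  331.3]
 [389.4 283.4]
 [348.  386.3]
 [389.4 176.3]]
```

View pics/w2.png

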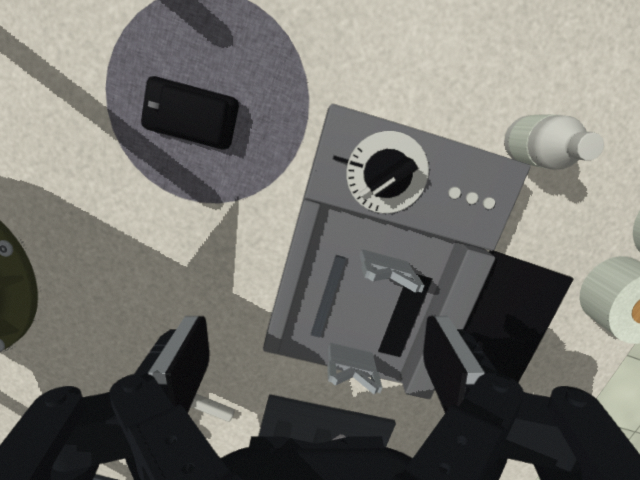

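The wrist view shows the printer: console corners (332,104) and (527,165), white dial round (387,172) with its zero mark at (345,160) and pointer towards (372,192). The bearings are near (390,270) and (352,368). I'll measure these with masks.

```bash
python3 - <<'E'
from h import *
np.set_printoptions(precision=1,suppress=True)
t=cam('top');w=cam('wrist',np.load('w2.npy'))
im=cv2.imread('pics/w2.png'); tp=cv2.imread('pics/top0.png')
def dial(I,x0,y0,x1,y1,C):
    g=I[y0:y1,x0:x1].min(2); m=(g>150).astype(np.uint8); cs,_=cv2.findContours(m,cv2.RETR_EXTERNAL,cv2.CHAIN_APPROX_NONE)
    c=max(cs,key=cv2.contourArea); e=cv2.fitEllipse(cv2.convexHull(c)); u=np.array(e[0])+[x0,y0]; print('dial',u,e[1],plane(C,u,74)); return m
dial(im,330,115,445,225,w); dial(tp,210,215,252,255,t)
# pointer: bright pixels inside radius of the foot
def ptr(I,c,r,C,z):
    yy,xx=np.mgrid[:480,:640]; m=(np.hypot(xx-c[0],yy-c[1])<r)&(I.min(2)>110)
    P=plane(C,np.c_[xx[m],yy[m]],z)[:,:2]; mu=P.mean(0); u,s,v=np.linalg.svd(P-mu); pr=(P-mu)@v[0]
    print('ptr n',m.sum(),mu,v[0],'ends',mu+v[0]*pr.min(),mu+v[0]*pr.max(),'yaw',np.degrees(np.arctan2(v[0][1],v[0][0])))
ptr(im,(389,176),24,w,113)
print('console w',plane(w,[(332,104),(527,165),(304,201),(490,250)],73))
# bearings: print steel mask comps
hsv=cv2.cvtColor(im,cv2.COLOR_BGR2HSV); 
for (x0,y0,x1,y1) in ((350,240,440,300),(315,335,400,400)):
    sub=im[y0:y1,x0:x1].astype(int); m=((sub.min(2)>112)).astype(np.uint8)
    n,l,st,ce=cv2.connectedComponentsWithStats(m)
    for i in range(1,n):
        if st[i,4]>15: print('bear',st[i]+[x0,y0,0,0,0],ce[i]+[x0,y0],cv2.boxPoints(cv2.minAreaRect(np.argwhere(l==i)[:,::-1].astype(np.float32))).round(1).tolist(),plane(w,ce[i]+[x0,y0],112))
f=lambda a,k:cv2.resize(np.clip(255*(a/255.)**.7,0,255).astype(np.uint8),None,fx=k,fy=k,interpolation=cv2.INTER_CUBIC)
a=f(im[235:405,305:445],3.5);b=f(im[120:230,330:440],3.5)
m=np.zeros((595,800,3),np.uint8);m[:a.shape[0],:a.shape[1]]=a[:595];bb=b[:,:310];m[:bb.shape[0],490:490+bb.shape[1]]=bb;cv2.imwrite('pics/d.png',m)
E
```

```text
dial [390.3 158.9] (55.06153106689453, 77.02869415283203) [[498.1 355.6  74. ]]
dial [211.8 233.2] (6.193748474121094, 47.610435485839844) [[501.2 398.6  74. ]]
ptr n 98 [493.3 331.3] [-0.6 -0.8] ends [506.5 348. ] [485.4 321.5] yaw -128.4568557241662
console w [[423.6 385.   73. ]
 [635.3 400.2  73. ]
 [430.1 284.2  73. ]
 [642.3 303.   73. ]]
bear [372 264  15   5  38] [378.5 266.4] [[21.399999618530273, 26.600000381469727], [22.100000381469727, 23.5], [36.0, 27.0], [35.20000076293945, 30.100000381469727]] [[520.9 255.  112. ]]
bear [364 271  12  11  88] [369.5 275.5] [[12.600000381469727, 36.79999923706055], [16.399999618530273, 29.200000762939453], [26.0, 34.0], [22.200000762939453, 41.599998474121094]] [[516.2 242.8 112. ]]
bear [399 271  13   6  30] [405.9 273.6] [[48.400001525878906, 32.79999923706055], [49.29999923706055, 30.100000381469727], [61.29999923706055, 34.099998474121094], [60.400001525878906, 36.79999923706055]] [[550.2 257.2 112. ]]
bear [390 272  28  20 216] [403.6 281.3] [[39.0, 37.099998474121094], [42.79999923706055, 30.600000381469727], [68.30000305175781, 45
[... 647 characters left out ...]
93945, 39.79999923706055]] [[558.8 134.5 112. ]]
bear [344 372  32  26 397] [359.6 385.4] [[24.799999237060547, 52.099998474121094], [38.599998474121094, 35.20000076293945], [62.5, 54.70000076293945], [48.79999923706055, 71.5999984741211]] [[557.8 114.  112. ]]
bear [323 374  14  12  85] [331.  380.3] [[6.800000190734863, 46.5], [14.100000381469727, 37.70000076293945], [23.600000381469727, 45.70000076293945], [16.299999237060547, 54.400001525878906]] [[524.8 109.7 112. ]]
bear [377 378  23  16 174] [387.3 384.4] [[61.79999923706055, 57.79999923706055], [64.80000305175781, 42.79999923706055], [84.69999694824219, 46.70000076293945], [81.69999694824219, 61.70000076293945]] [[587.  125.8 112. ]]
```

View pics/d.png

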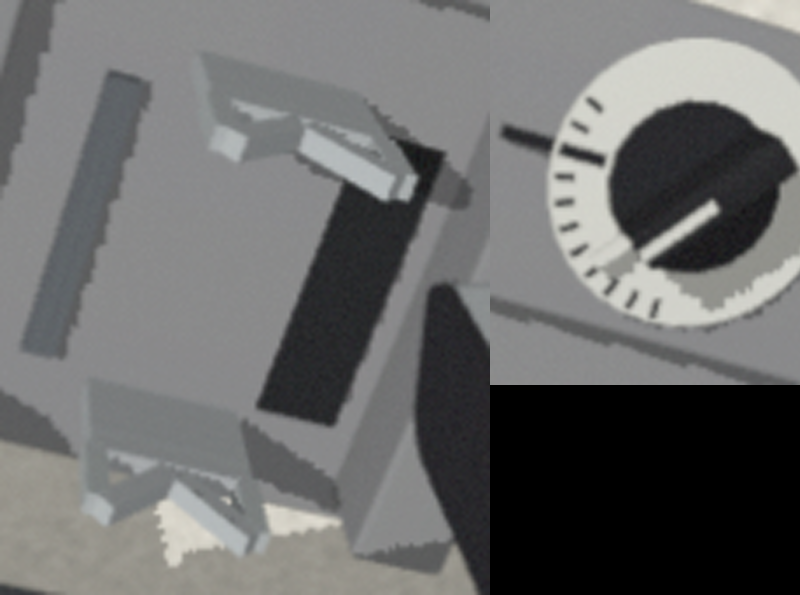

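The crop shows the bearing tips at about (227,143)/(405,188) and (98,510)/(258,540), the dial centre at (690,182) and the foot's centre at (693,186). The pointer line runs (717,207)→(647,258) and the zero mark (605,160)→(503,130).

```bash
python3 - <<'E'
from h import *
np.set_printoptions(precision=1,suppress=True)
w=cam('wrist',np.load('w2.npy'))
D=lambda x,y:((x+.5)/3.5-.5+305,(y+.5)/3.5-.5+235)
K=lambda x,y:((x-490+.5)/3.5-.5+330,(y+.5)/3.5-.5+120)
b=plane(w,[D(227,143),D(405,188),D(98,510),D(258,540)],118);print(b)
m=(b[0]+b[1])/2,(b[2]+b[3])/2;print('mid',m,(m[0]+m[1])/2,'len',np.linalg.norm(m[0]-m[1]),'yaw',np.degrees(np.arctan2(*(m[0]-m[1])[1::-1]))-90)
k=plane(w,K(690,182),74),plane(w,K(693,186),83);print('knob',k)
p=plane(w,[K(717,207),K(647,258)],113);print('ptr',p,np.degrees(np.arctan2(*(p[1]-p[0])[1::-1])))
z=plane(w,[K(605,160),K(503,130)],74);print('zero',z,np.degrees(np.arctan2(*(z[1]-z[0])[1::-1])))
for y in (4,4.5,5):
    for c in ((540.1,178.2),): print(y,np.array(c)+Rm((0,0,y))[:2,:2]@[-35,165])
# hub approach: yaw such that q6~0
mv(((560,60,400),(180,0,90)),((549,-250,400),(180,0,70)),((549,-363,330),(180,0,60)))
E
```

```text
[[514.5 244.8 118. ]
 [568.5 249.3 118. ]
 [524.7 114.5 118. ]
 [577.1 120.8 118. ]]
mid (array([541.5, 247.1, 118. ]), array([550.9, 117.6, 118. ])) [546.2 182.3 118. ] len 129.75694760599654 yaw 4.149744027871932
knob (array([[499.8, 342.5,  74. ]]), array([[499.1, 342.3,  83. ]]))
ptr [[500.6 341.4 113. ]
 [488.3 322.2 113. ]] -122.7097285623855
zero [[473.9 339.8  74. ]
 [442.8 337.7  74. ]] -176.04208347364732
4 [493.7 340.4]
4.5 [492.3 339.9]
5 [490.9 339.5]
[-258.2, 34.4, -0.5] [-0.0006, -0.0001, 0.3488] rows 5.2
[-310.0, -11.0, -0.0] [-0.0, -0.0, 0.3491] rows 6.2
[-106.2, 38.6, 70.0] [0.0, -0.0, 0.1745] rows 2.7
```

Request:
{"api": "step_arm", "payload": {
  "rows": [-258,34,0,0,0,0.349,85,-258,34,0,0,0,0.349,85,-258,34,0,0,0,0.349,85,-258,34,0,0,0,0.349,85,-258,34,0,0,0,0.349,85,-258,34,0,0,0,0.349,85]
}}

```text
t: 3.1
position: [561.1, 51.5, 399.3]
eef_rot: [-180.0, 0.1, 89.5]
wrist_force: [0.7, 1.0, -0.4]
width: 84.8
gripper_force: 0.0
```

Request:
{"api": "step_arm", "payload": {
  "rows": [-310,-11,0,0,0,0.349,85,-310,-11,0,0,0,0.349,85,-310,-11,0,0,0,0.349,85,-310,-11,0,0,0,0.349,85,-310,-11,0,0,0,0.349,85,-310,-11,0,0,0,0.349,85,-310,-11,0,0,0,0.349,85]
}}

```text
t: 3.8
position: [546.2, -257.8, 399.2]
eef_rot: [-179.9, 0.0, 69.5]
wrist_force: [0.2, -0.7, -0.8]
width: 84.8
gripper_force: 0.0
```

Request:
{"api": "step_arm", "payload": {
  "rows": [-106,39,70,0,0,0.1745,85,-106,39,70,0,0,0.1745,85,-106,39,70,0,0,0.1745,85,-106,39,70,0,0,0.1745,85,-106,39,70,0,0,0.1745,85]
}}

```text
t: 4.3
position: [547.6, -365.8, 329.6]
eef_rot: [-179.9, -0.0, 59.8]
wrist_force: [-0.2, -0.3, 0.1]
width: 85.1
gripper_force: 0.0
```

```bash
python3 - <<'E'
from h import *
T=tool(); im=eyes.capture('wrist')[:,:,::-1]; cv2.imwrite('pics/w3.png',im); np.save('w3.npy',T); np.set_printoptions(precision=1,suppress=True)
print(get_obs()['t'],get_obs()['qpos'],T)
w=cam('wrist',T); t=cam('top')
p=proj(w,[[549,-363,195],[549,-363,75]]);print(p)
g=im.min(2); m=(g>120).astype(np.uint8); n,l,st,ce=cv2.connectedComponentsWithStats(m)
for i in range(1,n):
    if st[i,4]>60 and np.hypot(*(ce[i]-p[0]))<120: print(st[i],ce[i],plane(w,ce[i],195),g[l==i].mean())
E
```

```text
4.35 [-36.9  30.6  64.9   0.   84.5  -6.7] [[   0.5    0.9   -0.   547.6]
 [   0.9   -0.5    0.  -365.8]
 [   0.    -0.    -1.   329.6]
 [   0.     0.     0.     1. ]]
[[313.6 262.7]
 [314.6 212.7]]
[  214   159   426   171 19263] [406.4 237.4] [[ 601.6 -376.1  195. ]] 152.83896589316305
[374 236  97  62 225] [423.2 266. ] [[ 602.4 -396.5  195. ]] 139.61777777777777
[325 247 161 101 411] [408.  295.5] [[ 586.7 -409.   195. ]] 139.19951338199513
[198 263  11   9  72] [202.5 267. ] [[ 492.2 -333.1  195. ]] 125.91666666666667
[312 264  89  57 191] [356.  292.5] [[ 561.1 -391.7  195. ]] 137.66492146596858
[306 299  66  43 145] [339.1 319.7] [[ 543.7 -402.5  195. ]] 139.46896551724137
```

```bash
python3 - <<'E'
from h import *
np.set_printoptions(precision=1,suppress=True)
im=cv2.imread('pics/w3.png'); w=cam('wrist',np.load('w3.npy'))
g=cv2.GaussianBlur(cv2.cvtColor(im,cv2.COLOR_BGR2GRAY),(3,3),0)
print(g[262,270:360:3]); print(g[215:310:3,313])
x0,y0=250,200
c=cv2.HoughCircles(g[y0:330,x0:380],cv2.HOUGH_GRADIENT,1,5,param1=80,param2=12,minRadius=17,maxRadius=30)
for q in c[0][:6]: print(q[:2]+[x0,y0],q[2],plane(w,q[:2]+[x0,y0],195))
z=cv2.resize(im[170:330,230:400],None,fx=3.5,fy=3.5,interpolation=cv2.INTER_CUBIC);cv2.imwrite('pics/e.png',z)
E
```

```text
[ 87  86  86  87  86  89 104 128 151 169 172 164 163 163 163 162 162 161
 162 161 161 161 160 153 166 168 167 167 166 169]
[  9  16  18  16  41  81  88  87  85 134 163 163 163 163 163 163 163 162
 163 161 163 172 174 168 169 165 169 166 166 167 166 165]
[319.5 246.5] 18.0 [[ 556.8 -356.2  195. ]]
[320.5 251.5] 22.4 [[ 555.8 -359.1  195. ]]
[321.5 260.5] 20.2 [[ 553.6 -364.1  195. ]]
```

```bash
python3 - <<'E'
from h import *
np.set_printoptions(precision=1,suppress=True)
im=cv2.imread('pics/w3.png'); w=cam('wrist',np.load('w3.npy'))
print(im[262,318],im[290,318],im[262,355])
hsv=im.astype(int); d=np.abs(hsv-im[262,318].astype(int)).max(2)
m=(d<=3).astype(np.uint8); m=cv2.morphologyEx(m,cv2.MORPH_OPEN,np.ones((3,3),np.uint8))
n,l,st,ce=cv2.connectedComponentsWithStats(m); i=l[262,318]; print(st[i],ce[i],plane(w,ce[i],195))
E
```

```text
[154 162 163] [152 164 168] [157 169 173]
[ 303  243   36   36 1015] [320.7 260.2] [[ 553.2 -363.7  195. ]]
```

View pics/e.png

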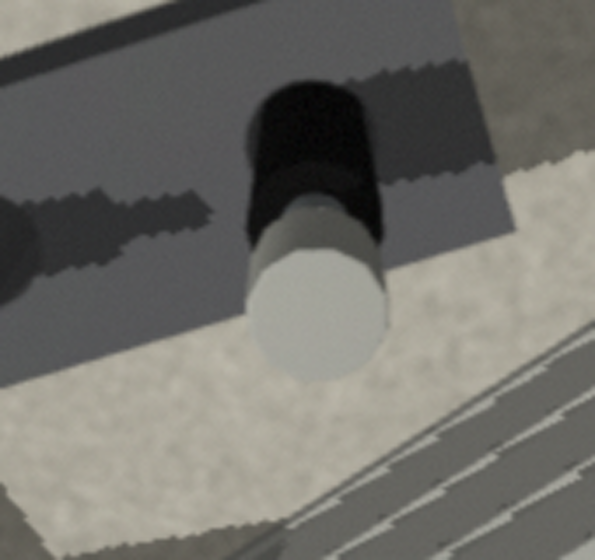

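The crop shows the hub's top face as a circle centred at crop (318,315), which is px (320.8,260). The sleeve enters the rack near crop (310,140).

```bash
python3 - <<'E'
from h import *
np.set_printoptions(precision=1,suppress=True)
w=cam('wrist',np.load('w3.npy'))
h=plane(w,(320.8,260.1),195)[0]; e=plane(w,(318.4,209.8),75)[0]; print(h,e,proj(w,[[h[0],h[1],75]]))
g=h+(e-h)*12.5/120
mv(((g[0],g[1],270),(180,0,60)),((g[0],g[1],236),(180,0,60)))
E
```

```text
[ 553.3 -363.7  195. ] [ 553.1 -362.4   75. ] [[319.3 210.9]]
[3.9, 3.8, 60.5] [0.0005, 0.0, -0.0026] rows 1.2
[0.0, -0.0, 34.0] [0.0, 0.0, 0.0] rows 0.7
```

Request:
{"api": "step_arm", "payload": {
  "rows": [4,4,60,0,0,0,85,4,4,60,0,0,0,85,4,4,94,0,0,0,85,4,4,94,0,0,0,85,4,4,94,0,0,0,85]
}}

```text
t: 4.85
position: [554.2, -363.2, 237.6]
eef_rot: [180.0, 0.0, 59.9]
wrist_force: [0.3, -0.6, 0.2]
width: 85.2
gripper_force: 0.0
```

Request:
{"api": "step_arm", "payload": {
  "rows": [0,0,0,0,0,0,10,0,0,0,0,0,0,10,0,0,0,0,0,0,10,0,0,0,0,0,0,10,0,0,0,0,0,0,10,0,0,0,0,0,0,10,0,0,0,0,0,0,10]
}}

```text
t: 5.55
position: [554.1, -363.4, 236.5]
eef_rot: [180.0, 0.0, 59.9]
wrist_force: [-1.4, 2.1, 6.0]
width: 22.1
gripper_force: 58.5
```

```bash
cat >> h.py <<'E'
Y=np.radians(4.9); a_=np.array([-np.cos(Y)*.70711,-np.sin(Y)*.70711,.70711]); n_=np.array([np.cos(Y)*.70711,np.sin(Y)*.70711,.70711])
cradle=np.array([574.5,-68.3,112])
Q1=np.c_[np.cross(n_,-a_),n_,-a_]; home=cradle+146.5*a_
E
python3 - <<'E'
from h import *
print(home)
mv(((554,-363.4,440),(180,0,60)),((490,-180,420),R.from_quat(np.mean([R.from_euler('xyz',(180,0,60),degrees=True).as_quat(),R.from_matrix(Q1).as_quat()],0)).as_matrix()),((470,-80,380),Q1),(home+60*n_+6*a_,Q1))
E
```

```text
[471.28698167 -77.14847702 215.591615  ]
[-0.0, 0.1, -203.5] [0.0007, 0.0001, -0.0019] rows 4.1
[126.8, -147.1, 20.0] [-0.3802, 0.1195, -0.2886] rows 3.9
[90.7, -55.6, 26.4] [-0.3802, 0.1195, -0.2886] rows 3.3
[2.7, -55.2, 111.3] [0.0, 0.0, -0.0] rows 2.5
```

Request:
{"api": "step_arm", "payload": {
  "rows": [0,0,-30,0,0,0,5,0,0,-70,0,0,0,5,0,0,-110,0,0,0,5,0,0,-150,0,0,0,5,0,0,-190,0,0,0,5,0,0,-203,0,0,0,5,0,0,-203,0,0,0,5]
}}

```text
t: 6.25
position: [554.0, -363.4, 440.8]
eef_rot: [179.8, 0.0, 59.9]
wrist_force: [0.2, -0.6, -2.4]
width: 22.2
gripper_force: 59.4
```

Request:
{"api": "step_arm", "payload": {
  "rows": [32,-37,5,-0.095,0.03,-0.072,5,63,-74,10,-0.19,0.06,-0.144,5,95,-110,15,-0.285,0.09,-0.216,5,127,-147,20,-0.38,0.12,-0.289,5,127,-147,20,-0.38,0.12,-0.289,5,127,-147,20,-0.38,0.12,-0.289,5]
}}

```text
t: 6.85
position: [489.7, -178.4, 417.9]
eef_rot: [157.6, -3.5, 77.4]
wrist_force: [-0.2, 0.4, -2.4]
width: 22.4
gripper_force: 59.6
```

Request:
{"api": "step_arm", "payload": {
  "rows": [23,-14,7,-0.095,0.03,-0.072,5,45,-28,13,-0.19,0.06,-0.144,5,68,-42,20,-0.285,0.09,-0.216,5,91,-56,26,-0.38,0.12,-0.289,5,91,-56,26,-0.38,0.12,-0.289,5,91,-56,26,-0.38,0.12,-0.289,5]
}}

```text
t: 7.45
position: [470.8, -80.0, 378.8]
eef_rot: [135.1, -0.1, 94.8]
wrist_force: [-1.1, -1.3, -1.5]
width: 22.4
gripper_force: 59.7
```

```bash
python3 - <<'E'
from h import *
np.set_printoptions(precision=1,suppress=True)
o=get_obs();print(o['t'],o['qpos'],o['width'],o['position'],o['eef_rot'],R.from_matrix(Q1).as_euler('xyz',degrees=True))
mv((home+60*n_+6*a_,Q1))
T=tool(); s=eyes.capture('side')[:,:,::-1];t=eyes.capture('top')[:,:,::-1];cv2.imwrite('pics/s4.png',s);cv2.imwrite('pics/t4.png',t)
tip=lambda d:T[:3,3]+T[:3,2]*d
for n in('side','top'):
    C=cam(n); print(n,proj(C,[tip(54),tip(147),tip(226)]).tolist())
E
```

```text
7.45 [-20.3  -9.2 112.   28.6  38.8 -41.4] 22.356182074759563 [470.8 -80.  378.8] [135.1  -0.1  94.8] [135.    0.   94.9]
[2.7, -54.6, 110.1] [-0.0022, 0.0005, -0.0022] rows 2.5
side [[340.87561807493387, 193.17529680437468], [364.8141761444943, 212.04593934279913], [383.79489927512486, 227.02120557370208]]
top [[378.7309834272562, 216.44527242225897], [374.69473178081057, 198.71746691343236], [371.6325333903739, 185.25489616463355]]
```

```bash
python3 - <<'E'
from h import *
np.set_printoptions(precision=1,suppress=True)
T=tool(); P=[T[:3,3]+T[:3,2]*d for d in (91,201,146,226)]
for n,f in(('side','s4'),('top','t4')):
    im=cv2.imread(f'pics/{f}.png'); C=cam(n); q=proj(C,P)
    m=(im.max(2)<45).astype(np.uint8); l=np.zeros((480,640),np.uint8)
    cv2.line(l,tuple(int(v) for v in q[0]),tuple(int(v) for v in q[1]),1,22); m&=l
    pts=np.argwhere(m)[:,::-1].astype(float); r=cv2.minAreaRect(pts.astype(np.float32)); mu=pts.mean(0); v=np.linalg.svd(pts-mu,full_matrices=False)[2][0]
    d=q[1]-q[0]
    print(n,len(pts),'mean',mu,'pred',q[2],'rect',r,'dir',np.degrees(np.arctan2(*v[::-1])),'pred',np.degrees(np.arctan2(*d[::-1])))
E
```

```text
side 76 mean [382.9 217.3] pred [364.8 211.7] rect ((381.11468505859375, 215.7156219482422), (29.59683609008789, 11.877047538757324), 73.3007583618164) dir 60.52992935801934 pred 38.21625331617271
top 53 mean [376.5 196.1] pred [374.9 198.7] rect ((376.26470947265625, 201.55882263183594), (31.772165298461914, 8.00367546081543), 75.96376037597656) dir 75.97027106156334 pred -102.76165429471271
```

```bash
python3 - <<'E'
import cv2
for f,(x0,x1,y0,y1) in (('s4',(330,405,180,245)),('t4',(355,400,170,225))):
    g=cv2.cvtColor(cv2.imread(f'pics/{f}.png'),cv2.COLOR_BGR2GRAY)
    print(f,x0,y0)
    for y in range(y0,y1,2): print(y,''.join(" .:-=+*#%@"[min(9,int(v)//22)] for v in g[y,x0:x1]))
E
```

```text
s4 330 180
180 :::::::--:----*##***+#%%%%%%%%%%%%%%%%%%%%%%%%%%%%%%%%%%%%%%%%%%%%%%#%%@@@@
182 %#+-:::-:---:=*##****+*%%%%%%%%%%%%%%%%%%%%%%%%%%%%%%%%%%%%%%%%%%%%%#%@@@@@
184 %%%%%#+-:::-----+******%%%%%%%%%%%%%%%%%%%%%%%%%%%%%%%%%%%%%%%%%%%%%#%@@@@@
186 %%%%%%%%#*-==-:-:-=+***#%%%%%%%%%%%%%%%%%%%%%%%%%%%%%%%%%%%%%%%%%%%%%%%%@@@
188 %%%%%%%%*+==+++=----+**#%%%%%%%%%%%%%%%%%%%%%%%%%%%%%%%%%%%%%%%%%%%%%%%%%%%
190 #####*+++***+==++=-::+*#%%%%%%%%%%%%%%%%%%%%%%%%%%%%%%%%%%%%%%%%%%%%%%%%%%#
192 :.:-+*++++****+==+++++*%%%%%%%%%%%%%%%%%%%%%%%%%%%%%%%%%%%%%%%%%%%%%%%%%%%%
194 :.::-+*+++*******+==++*#%%%%%%%%%%%%%%%%%%%%%%%%%%%%%%%%%%%%%%%%%%%%%%%%%%#
196 ::=+=--++++******++***#%%%%%%%%%%%%%%%%%%%%%%%%%%%%%%%%%%%%%%%%%%%%%%%%%%%%
198 -:::=++=-=+**+*++++++=::-+%%%%%%%%%%%%%%%%%%%%%%%%##%%%%%%%%%%%%%%%%%%%%%#%
200 ++=:.:-=+=--=++==+++++=-:::-=+*++++***%%%%%%@#*+-:..-#%%%%%%%%%%%%%%%%%%%#%
202 +++++=:::=++=++++==++=-:::::::=+*********+=-:........:+%%%%%%%%%%%%%%%%%%%%
204 #++*+++++++++*+++-:--:::::::::::-++==-::::::.:.........:#%%%%%%%%%%%%%%%%%%
206 +=+=======--=++*+=:::::::::-:::::::::::::::::
[... 2261 characters left out ...]

198 ======+=======+=:.:::::..-*#*++++++++++++++++
200 ====*%@%%%%%%%@%+.::::...:-++++++++++++++++++
202 ===-+%#**%%%%%@%+::::.::..:=+++++++++++++++++
204 ===-+%#*++*%%%**=:.:::::.:.-+++++++++++++++++
206 ===++#%%%#++++++=-::-:::::::=++++++++++++++++
208 ===*##**#*+++++**+--=-:::::----::-=++++++++++
210 ====#%%%#*++++*%%%+-=:::::-=====::-++++++++++
212 ===-+%%%%%#*++*##+--=-::::--===-:-=++++++++++
214 --===++#%%%%%#*+=::--::-==-=+++==++*+++++++++
216 -----=+#%%%%%%*+=-:--::::::=+++++++++++++++++
218 ----::=*%%%%%%*+=--::::::::=+++-:-=++++++++++
220 -----=++++***+++=---:::::::-++=:::-++++++++++
222 -----+#%#*+++++++++=::::::::---:::-++++++++++
224 ---:--*#%%%#++++**++-::::::::::::.:-+++++++++
```

The printed side and top strips show the sleeve along its predicted line, with no visible sag, so I'm going to hover above the V.

Request:
{"api": "step_arm", "payload": {
  "rows": [1,-18,37,0,0,0,5,2,-36,73,0,0,0,5,3,-55,110,0,0,0,5,3,-55,110,0,0,0,5,3,-55,110,0,0,0,5]
}}

```text
t: 8.05
position: [509.3, -73.5, 262.9]
eef_rot: [135.1, -0.1, 94.8]
wrist_force: [0.2, -0.8, -1.4]
width: 22.4
gripper_force: 59.8
```

Request:
{"api": "step_arm", "payload": {
  "rows": [0,-15,0,0,0,0,5,0,-30,0,0,0,0,5,0,-40,0,0,0,0,5,0,-46,0,0,0,0,5,0,-50,0,0,0,0,5,0,-50,0,0,0,0,5]
}}

```text
t: 8.65
position: [473.7, -76.3, 228.7]
eef_rot: [134.9, 0.0, 94.8]
wrist_force: [0.5, -0.9, -1.7]
width: 22.3
gripper_force: 59.8
```

```bash
python3 - <<'E'
from h import *
np.set_printoptions(precision=1,suppress=True)
o=get_obs();T=tool();print(o['t'],o['qpos'],o['width'],Q1.T@(T[:3,3]-home),Q1.T@o['wrist_force'],o['ft_torque'])
w=eyes.capture('wrist')[:,:,::-1]; cv2.imwrite('pics/w5.png',w)
g=cv2.cvtColor(w,cv2.COLOR_BGR2GRAY); C=cam('wrist',T)
print(proj(C,[T[:3,3]+T[:3,2]*d for d in (54,91,146.5,201,226)]))
for i in(-1,1):
  for j in (-1,1): print(i,j,proj(C,[cradle+41*i*a_+21*j*np.cross(n_,a_)+n_]))
g=g[::5,::3][:, :]
for r,row in enumerate(g[20:90]): print((r+20)*5,''.join(" .:-=+*#%@"[min(9,int(v)//22)] for v in row[50:170]))
E
```

```text
8.65 [-19.6   2.9 122.8  56.3  20.6 -72.3] 22.26527962831071 [ 0.6 11.1 -7.5] [-1.  -0.9  1.6] [-0.1  0.6 -0. ]
[[314.2 347.1]
 [314.5 301.6]
 [314.9 259.1]
 [315.  232.9]
 [315.1 223.8]]
-1 -1 [[300.  207.4]]
-1 1 [[300.8 263.1]]
1 -1 [[293.9 244.6]]
1 1 [[295.5 318.9]]
100 ==================================#%%%%%#%%%%%%%#%%%%%%%#%%%#%#%#%%%%%#%%%%%#%%%%%%#%%%%%%%%%%%%%%%%%%%#################
105 ====================================**%%%%%%%%%%%%%%%%%%#%%%%%%%##%#%%#%%%%%%%%%%%%%%%%%%%%%%%%%%%%#%%%#################
110 =======================================#%%%#%%%%%%%%%%%%%##%%%%%%%#%%%%#%%%%#%%%%#%%%##%%%%%%%%%%%%%%%%#################
115 ==========================================##%%%%%%%%%#%%%#%#%%%%%%%%%###%%%%#%#%#%%%%%%%%%%%%%%#%%%%%%##################
120 =============================================+%%%%%%%#%%#%%#%%##%%%%%%%%#%%%%###%%%%%%%%%%%%%%%%%%%%%%##################
125 ===============================================*#%%%%%%%###%%#%%%%%##%#%#%%%%%#%%#%%##%%%%%%%%%%%%#%%%##################
130 ==================================================*%%%%%%#%%%%%#%%%%%%%%#%
[... 7216 characters left out ...]
  *##%#%.    .++--=======#%##.          .         ........... .#+               
425     .##+                                  +#%%%%:       :-=======####.                      ........    *#+. .          
430    *#+                                    *%%##%-       :-=======#%##.                         .....     .*#-   .       
435   **                                      +##%%%*       :-=======#%##.                .          ...       .#:.         
440                      +                                  .-==-.                           -.                  ..  .     .
445                    .#*                                                                   .#+                      .
```

The strip shows the sleeve centred on column 315, as predicted, so there is no sag. I keep lowering.

Request:
{"api": "step_arm", "payload": {
  "rows": [0,-3,0,0,0,0,5,0,-6,0,0,0,0,5,0,-8,0,0,0,0,5,0,-8,0,0,0,0,5]
}}

```text
t: 9.1
position: [468.5, -76.3, 222.5]
eef_rot: [134.9, -0.0, 94.9]
wrist_force: [6.1, 3.6, 2.4]
width: 22.3
gripper_force: 59.9
```

Request:
{"api": "step_arm", "payload": {
  "rows": [0,-1,0,0,0,0,5,0,-2,0,0,0,0,5,0,-2,0,0,0,0,5]
}}

```text
t: 9.4
position: [467.8, -76.5, 222.0]
eef_rot: [134.8, 0.0, 94.9]
wrist_force: [11.0, 5.5, 5.2]
width: 22.4
gripper_force: 60.0
```

```bash
cat > st.py <<'E'
from h import *
np.set_printoptions(precision=1,suppress=True)
o=get_obs();T=tool();print(o['t'],o['width'],Q1.T@(T[:3,3]-home),Q1.T@o['wrist_force'],Q1.T@o['ft_torque']*10)
E
python3 st.py
```

```text
9.4 22.43423425362874 [ 1.   2.1 -7. ] [ 4.5 11.8  4.4] [-22.4   9.4  -1.1]
```

Request:
{"api": "step_arm", "payload": {
  "rows": [1.5,1.2,1,0,0,0,5,1.5,1.2,2,0,0,0,5,1.5,1.2,3,0,0,0,5,1.5,1.2,4,0,0,0,5,1.5,1.2,4,0,0,0,5]
}}

```text
t: 9.9
position: [470.7, -74.8, 219.2]
eef_rot: [134.9, -0.0, 94.9]
wrist_force: [4.5, 3.6, 5.8]
width: 22.6
gripper_force: 60.2
```

```bash
python3 st.py
```

```text
9.9 22.597495914886743 [ 2.4  2.3 -2.8] [ 3.2  7.5 -0.7] [-12.3   4.9  -0. ]
```

Request:
{"api": "step_arm", "payload": {
  "rows": [1.5,0.5,1,0,0,0,5,1.5,0.5,2,0,0,0,5,1.5,0.5,3,0,0,0,5,1.5,0.5,3,0,0,0,5]
}}

```text
t: 10.3
position: [473.0, -73.6, 217.2]
eef_rot: [134.9, 0.0, 94.8]
wrist_force: [4.7, -2.5, 4.0]
width: 22.5
gripper_force: 60.1
```

```bash
python3 st.py
```

```text
10.3 22.451072140370112 [3.4 2.6 0.3] [-2.8  6.   0.3] [-9.9 -5.5 -0. ]
```

Request:
{"api": "step_arm", "payload": {
  "rows": [-0.5,0.4,1,0,0,0,5,-0.5,0.4,2,0,0,0,5,-0.5,0.4,3,0,0,0,5,-0.5,0.4,3,0,0,0,5]
}}

```text
t: 10.7
position: [475.0, -73.7, 215.5]
eef_rot: [134.9, 0.0, 94.8]
wrist_force: [-12.2, -3.8, 16.9]
width: 22.2
gripper_force: 62.6
```

```bash
python3 st.py
```

```text
10.7 22.16666879074484 [3.2 2.7 2.9] [ -2.7   3.2 -20.8] [-4.2 -3.1  0.3]
```

Request:
{"api": "step_arm", "payload": {
  "rows": [0,0,-1.5,0,0,0,5,0,0,-1.5,0,0,0,22,0,0,-1.5,0,0,0,30,0,0,-1.5,0,0,0,40,0,0,-1.5,0,0,0,40,0,0,-1.5,0,0,0,40]
}}

```text
t: 11.3
position: [473.5, -73.2, 215.2]
eef_rot: [135.1, -0.1, 94.9]
wrist_force: [-0.4, -0.4, 0.6]
width: 40.3
gripper_force: 0.0
```

Request:
{"api": "step_arm", "payload": {
  "rows": [0,0,-10,0,0,0,40,0,0,-30,0,0,0,40,0,0,-70,0,0,0,40,0,0,-110,0,0,0,40,0,0,-110,0,0,0,40]
}}

```text
t: 11.8
position: [394.9, -80.3, 296.9]
eef_rot: [134.7, 0.2, 94.8]
wrist_force: [-0.2, -0.6, -0.1]
width: 40.2
gripper_force: 0.0
```

```bash
cat >> h.py <<'E'
cradle=np.array([578.1,-65.0,112.3])
E
python3 st.py; python3 - <<'E'
from h import *
np.set_printoptions(precision=1,suppress=True)
T=tool(); w=eyes.capture('wrist')[:,:,::-1]; cv2.imwrite('pics/w6.png',w); C=cam('wrist',T)
s=eyes.capture('side')[:,:,::-1]; t=eyes.capture('top')[:,:,::-1]; cv2.imwrite('pics/s6.png',s); cv2.imwrite('pics/t6.png',t)
P=[cradle+d*a_ for d in (-80,-55,0,55,80,105)]
for n,C,im in(('w',C,w),('s',cam('side'),s),('t',cam('top'),t)): print(n,proj(C,P).tolist()); 
print(get_obs()['qpos'])
E
```

```text
11.8 40.15016001789071 [   3.4    3.5 -111.5] [-0.5 -0.3 -0.1] [ 3.4  0.1 -0.1]
w [[313.128814421196, 195.02401023589255], [313.0926377243648, 199.87257247222706], [312.9953831818968, 212.9478908673894], [312.8631626504597, 230.82047377646225], [312.7859876441973, 241.30428894673219], [312.69381122548367, 253.8767397790037]]
s [[380.95273590359494, 274.54444936504564], [375.40324456766814, 270.64645716127274], [362.8246756294867, 261.811560363765], [349.7137641240876, 252.60328420621775], [343.56994238330793, 248.28843615545549], [337.30667038853517, 243.88981829699003]]
t [[364.77346507513937, 200.2489175419561], [365.5171611306698, 204.14951631218622], [367.229333921189, 213.1262925553612], [369.05462326260715, 222.6909593086501], [369.9248053598398, 227.24890916898633], [370.8219686198151, 231.9469173222509]]
[-25.5 -14.5 128.2  41.6  32.6 -59.2]
```

```bash
python3 - <<'E'
from h import *
np.set_printoptions(precision=1,suppress=True)
P=[cradle+d*a_ for d in (-55,55,0)]
for n,f,b in(('side','s6','side1'),('top','t6','top0')):
    im=cv2.imread(f'pics/{f}.png'); bg=cv2.imread(f'pics/{b}.png'); C=cam(n); q=proj(C,P)
    l=np.zeros((480,640),np.uint8); cv2.line(l,tuple(int(v) for v in q[0]),tuple(int(v) for v in q[1]),1,30)
    m=(im.max(2)<50)&(bg.max(2)>55)&(l>0); m=cv2.morphologyEx(m.astype(np.uint8),cv2.MORPH_OPEN,np.ones((3,3)))
    n_l,lab,st,ce=cv2.connectedComponentsWithStats(m); i=1+st[1:,4].argmax(); pts=np.argwhere(lab==i)[:,::-1].astype(float)
    r=cv2.minAreaRect(pts.astype(np.float32)); print(n,len(pts),r,'pred',q[2],np.degrees(np.arctan2(*(q[1]-q[0])[::-1])),np.linalg.norm(q[1]-q[0]))
# second grasp options
for tilt in (45,65):
    print(tilt)
E
```

```text
side 241 ((364.0810852050781, 262.98651123046875), (31.968101501464844, 9.183563232421875), 35.53767776489258) pred [362.8 261.8] -144.9174652301839 31.392761836881025
top 15 ((369.0, 208.0), (4.0, 2.0), 90.0) pred [367.2 213.1] 79.19853090085694 18.87587737632372
45
65
```

The sleeve rect in the side view is centred at (364,263) at 35.5°, against a predicted (363,262) at 35.1°. The roller is home in the V. Next is the grasp at mid-sleeve.

```bash
cat >> h.py <<'E'
def tilted(h,up,phi):
    """tool with z=-(up cos+h sin), y across = h x ... : tool x towards h"""
    u=up*np.cos(np.radians(phi))+h*np.sin(np.radians(phi)); z=-u; y=np.cross(up,h); y/=np.linalg.norm(y)
    y=-y if np.dot(np.cross(y,z),h)<0 else y
    return np.c_[np.cross(y,z),y,z],u
Q2,u2=tilted(a_,n_,30.)
grasp2=cradle+54*u2
E
python3 - <<'E'
from h import *
np.set_printoptions(precision=3,suppress=True)
print(Q2,grasp2, R.from_matrix(Q2).as_euler('xyz',degrees=True))
A=R.from_matrix(tool()[:3,:3]); D=R.from_euler('xyz',(180,0,140),degrees=True); 
mid=lambda a,b:(a*R.from_rotvec((a.inv()*b).as_rotvec()/2)).as_matrix()
mv(((430,-75,390),mid(A,D)),((470,-75,420),D.as_matrix()),((560,-70,380),mid(D,R.from_matrix(Q2))),(grasp2+100*u2,Q2))
E
```

```text
[[-0.962 -0.085 -0.258]
 [-0.083  0.996 -0.022]
 [ 0.259 -0.    -0.966]] [592.025 -63.806 164.46 ] [-180.   -15.  -175.1]
[2.2, 92.7, -44.6] [0.3718, 0.1542, -0.3733] rows 3.7
[-20.7, 43.7, -12.7] [0.3718, 0.1542, -0.3733] rows 3.7
[-65.7, 61.7, 40.0] [0.0513, 0.1241, -0.3895] rows 2.7
[-67.6, 28.5, 110.4] [0.0513, 0.1241, -0.3895] rows 2.7
```

Request:
{"api": "step_arm", "payload": {
  "rows": [1,23,-11,0.093,0.039,-0.093,60,1,46,-22,0.186,0.077,-0.187,60,2,70,-33,0.279,0.116,-0.28,60,2,93,-45,0.372,0.154,-0.373,60,2,93,-45,0.372,0.154,-0.373,60]
}}

```text
t: 12.45
position: [432.2, -75.0, 392.2]
eef_rot: [157.6, 4.6, 117.7]
wrist_force: [0.2, -1.1, 0.5]
width: 60.4
gripper_force: 0.0
```

Request:
{"api": "step_arm", "payload": {
  "rows": [-5,11,-3,0.093,0.039,-0.093,60,-10,22,-6,0.186,0.077,-0.187,60,-15,33,-9,0.279,0.116,-0.28,60,-21,44,-13,0.372,0.154,-0.373,60,-21,44,-13,0.372,0.154,-0.373,60,-21,44,-13,0.372,0.154,-0.373,60]
}}

```text
t: 13.05
position: [470.7, -74.9, 419.0]
eef_rot: [179.9, -0.1, 139.9]
wrist_force: [0.5, 0.1, 0.4]
width: 60.2
gripper_force: 0.0
```

Request:
{"api": "step_arm", "payload": {
  "rows": [-22,21,13,0.017,0.041,-0.13,60,-44,41,27,0.034,0.083,-0.26,60,-66,62,40,0.051,0.124,-0.39,60,-66,62,40,0.051,0.124,-0.39,60,-66,62,40,0.051,0.124,-0.39,60]
}}

```text
t: 13.55
position: [560.4, -70.4, 379.7]
eef_rot: [-178.5, -7.6, 162.1]
wrist_force: [-1.4, 0.1, 0.4]
width: 60.2
gripper_force: 0.0
```

```bash
python3 - <<'E'
from h import *
np.set_printoptions(precision=1,suppress=True)
o=get_obs();print(o['t'],o['qpos'],o['position'],o['eef_rot'])
mv((grasp2+100*u2,Q2))
E
```

```text
13.55 [-10.7  19.7  74.1  -0.5  93.9 -82.9] [560.4 -70.4 379.7] [-178.5   -7.6  162.1]
[-67.1, 28.8, 110.1] [0.0528, 0.1232, -0.3917] rows 2.8
```

Request:
{"api": "step_arm", "payload": {
  "rows": [-22,10,37,0.018,0.041,-0.13,60,-45,19,73,0.035,0.082,-0.26,60,-67,29,110,0.053,0.123,-0.392,60,-67,29,110,0.053,0.123,-0.392,60,-67,29,110,0.053,0.123,-0.392,60]
}}

```text
t: 14.05
position: [617.5, -61.4, 263.5]
eef_rot: [-179.9, -14.9, -175.2]
wrist_force: [0.7, 0.1, 0.6]
width: 60.2
gripper_force: 0.0
```

```bash
python3 - <<'E'
from h import *
np.set_printoptions(precision=1,suppress=True)
o=get_obs();T=tool();print(o['t'],o['qpos'],o['position'],o['eef_rot'])
w=eyes.capture('wrist')[:,:,::-1]; cv2.imwrite('pics/w7.png',w); C=cam('wrist',T)
q=proj(C,[cradle+d*a_ for d in (-55,0,55,80,105)]);print(q)
g=w.max(2)
for r in np.linspace(q[0][1],q[2][1],7).astype(int):
    row=g[r,240:400]<40; idx=np.flatnonzero(row)+240; print(r,idx.min() if len(idx) else None,idx.max() if len(idx) else None,len(idx),idx.mean() if len(idx) else None)
mv((grasp2+40*u2,Q2),(grasp2,Q2))
E
```

```text
14.05 [  -8.1   34.    69.4   -3.4   91.1 -102.6] [617.5 -61.4 263.5] [-179.9  -14.9 -175.2]
[[315.9 299. ]
 [315.7 250.5]
 [315.5 181.9]
 [315.4 140.6]
 [315.2  90.3]]
298 296 332 37 314.0
279 294 332 39 313.0
259 291 335 45 313.0
240 289 335 47 312.0
220 288 335 48 311.5
201 287 336 50 311.5
181 289 335 19 312.7368421052632
[-0.9, 0.1, 64.0] [-0.0022, 0.0052, -0.0014] rows 1.3
[-0.0, -0.0, 40.0] [0.0, -0.0, 0.0] rows 0.8
```

Request:
{"api": "step_arm", "payload": {
  "rows": [-1,-1,30,0,0.005,0,60,-1,-1,60,0,0.005,0,60,-1,-1,85,0,0.005,0,60,-1,-1,104,0,0.005,0,60,-1,-1,104,0,0.005,0,60,-1,-1,104,0,0.005,0,60]
}}

```text
t: 14.7
position: [592.8, -65.1, 165.0]
eef_rot: [-179.8, -15.0, -175.1]
wrist_force: [0.3, 0.7, 0.3]
width: 59.9
gripper_force: 0.0
```

Request:
{"api": "step_arm", "payload": {
  "rows": [0,0,0,0,0,0,20,0,0,0,0,0,0,5,0,0,0,0,0,0,5,0,0,0,0,0,0,5,0,0,0,0,0,0,5,0,0,0,0,0,0,5]
}}

```text
t: 15.3
position: [592.9, -65.4, 163.7]
eef_rot: [-179.8, -15.1, -175.0]
wrist_force: [-0.7, -5.2, 7.9]
width: 26.5
gripper_force: 58.6
```

```bash
python3 - <<'E'
from h import *
np.set_printoptions(precision=1,suppress=True)
o=get_obs();T=tool();print(o['t'],o['qpos'],o['width'],Q2.T@(T[:3,3]-grasp2),Q2.T@o['wrist_force'])
E
```

```text
15.3 [  -8.7   36.8   78.9   -3.8   79.  -102.5] 26.532391470616947 [-0.9 -1.7  0.5] [ 3.1 -5.1 -7.4]
```

```bash
cat >> h.py <<'E'
py=4.5; seat=np.array([546.5,180.,105.]); hp=np.array([-np.sin(np.radians(py)),np.cos(np.radians(py)),0])
Q3,u3=tilted(hp,np.array([0,0,1.]),30.)
E
python3 - <<'E'
from h import *
np.set_printoptions(precision=1,suppress=True)
T=tool();Rt=R.from_matrix(T[:3,:3]);R3=R.from_matrix(Q3); rv=(Rt.inv()*R3).as_rotvec();print(np.degrees(rv))
f=lambda s:(Rt*R.from_rotvec(rv*s)).as_matrix()
p=T[:3,3]; off=T[:3,:3].T@(cradle-p); print('roller centre in tool',off)
print('seat TCP',seat+54*u3,u3)
mv((p+50*n_,f(0)),(p+50*n_+[-40,0,130],f(0)),((570,-20,345),f(.33)),((550,90,330),f(.67)),(seat+54*u3+[0,0,90],Q3))
E
```

```text
[ 11.8 -35.   91.7]
roller centre in tool [ 0.8  1.9 53.5]
seat TCP [544.4 206.9 151.8] [-0.   0.5  0.9]
[-24.9, -0.2, -43.3] [0.0, 0.0, 0.0] rows 1.0
[72.3, 3.1, -115.1] [0.0, 0.0, 0.0] rows 2.7
[18.1, 43.8, -11.7] [0.0682, -0.2015, 0.5281] rows 3.8
[63.6, 93.1, 2.4] [0.0703, -0.2076, 0.5441] rows 3.9
[117.9, 72.7, 47.9] [0.0682, -0.2015, 0.5281] rows 3.8
```

Request:
{"api": "step_arm", "payload": {
  "rows": [-5,0,-8,0,0,0,5,-15,0,-26,0,0,0,5,-25,0,-43,0,0,0,5,0,1,-82,0,0,0,5,24,2,-120,0,0,0,5,47,3,-158,0,0,0,5,47,3,-158,0,0,0,5]
}}

```text
t: 16.0
position: [588.2, -61.9, 333.8]
eef_rot: [-179.8, -14.7, -175.0]
wrist_force: [0.5, -0.6, -1.5]
width: 26.5
gripper_force: 59.4
```

Request:
{"api": "step_arm", "payload": {
  "rows": [5,11,-3,0.017,-0.05,0.132,5,9,22,-6,0.034,-0.1,0.264,5,14,33,-9,0.051,-0.151,0.396,5,18,44,-12,0.068,-0.2015,0.528,5,18,44,-12,0.068,-0.2015,0.528,5]
}}

```text
t: 16.5
position: [569.8, -18.0, 343.7]
eef_rot: [-171.6, -1.0, 155.4]
wrist_force: [0.1, 0.4, -2.1]
width: 26.8
gripper_force: 59.4
```

Request:
{"api": "step_arm", "payload": {
  "rows": [16,23,1,0.018,-0.052,0.136,5,32,46,1,0.035,-0.104,0.272,5,48,70,2,0.053,-0.156,0.408,5,64,93,2,0.07,-0.208,0.544,5,64,93,2,0.07,-0.208,0.544,5]
}}

```text
t: 17.0
position: [549.2, 93.5, 327.6]
eef_rot: [-171.2, 15.6, 126.3]
wrist_force: [1.1, -0.5, -1.4]
width: 26.4
gripper_force: 59.5
```

```bash
python3 - <<'E'
from h import *
np.set_printoptions(precision=1,suppress=True)
o=get_obs();T=tool();print(o['t'],o['qpos'],o['position'],o['width'])
mv((seat+54*u3+[0,0,90],Q3))
E
```

```text
17.0 [ 11.3  18.2  83.8 -18.1  80.1 -20.3] [549.2  93.5 327.6] 26.430307733784325
[113.9, 71.3, 46.8] [0.0659, -0.2033, 0.5298] rows 3.8
```

Request:
{"api": "step_arm", "payload": {
  "rows": [28,18,12,0.016,-0.051,0.132,5,57,36,23,0.033,-0.102,0.265,5,85,53,35,0.049,-0.152,0.397,5,114,71,47,0.066,-0.203,0.53,5,114,71,47,0.066,-0.203,0.53,5,114,71,47,0.066,-0.203,0.53,5]
}}

```text
t: 17.6
position: [544.9, 204.0, 241.9]
eef_rot: [-179.8, 29.9, 94.9]
wrist_force: [0.2, -1.0, -2.1]
width: 26.6
gripper_force: 59.5
```

```bash
python3 - <<'E'
from h import *
np.set_printoptions(precision=1,suppress=True)
o=get_obs();T=tool();print(o['t'],o['qpos'],o['position'],o['eef_rot'])
c=T[:3,3]+T[:3,:3]@[0,0,54]; print('ctr',c,c-seat)
ims={n:eyes.capture(n)[:,:,::-1] for n in('wrist','side','top')}
for n in ims:
    cv2.imwrite(f'pics/{n}8.png',ims[n]); C=cam(n,T); print(n,proj(C,[c+d*hp for d in(-80,-55,0,55,80,105)]).round().tolist())
w=cv2.resize(ims['wrist'],(480,360)); s=cv2.resize(ims['side'][150:310,270:440],None,fx=1.88,fy=1.88,interpolation=cv2.INTER_CUBIC)[:300]
t=cv2.resize(ims['top'][160:270,200:350],None,fx=2.0,fy=2.0,interpolation=cv2.INTER_CUBIC)
m=np.zeros((600,800,3),np.uint8);m[:360,:480]=w;m[:s.shape[0],480:480+s.shape[1]]=s[:,:320];m[370:370+t.shape[0],:t.shape[1]]=t;cv2.imwrite('pics/f.png',m)
E
```

```text
17.6 [ 24.9  29.3  81.9 -28.2  81.4  27.5] [544.9 204.  241.9] [-179.8   29.9   94.9]
ctr [547.  177.1 195.1] [ 0.5 -2.9 90.1]
wrist [[312.0, 415.0], [312.0, 398.0], [311.0, 346.0], [310.0, 251.0], [309.0, 176.0], [308.0, 61.0]]
side [[340.0, 206.0], [337.0, 202.0], [332.0, 193.0], [326.0, 184.0], [324.0, 180.0], [321.0, 176.0]]
top [[311.0, 211.0], [302.0, 211.0], [283.0, 212.0], [263.0, 212.0], [254.0, 212.0], [245.0, 213.0]]
```

View pics/f.png

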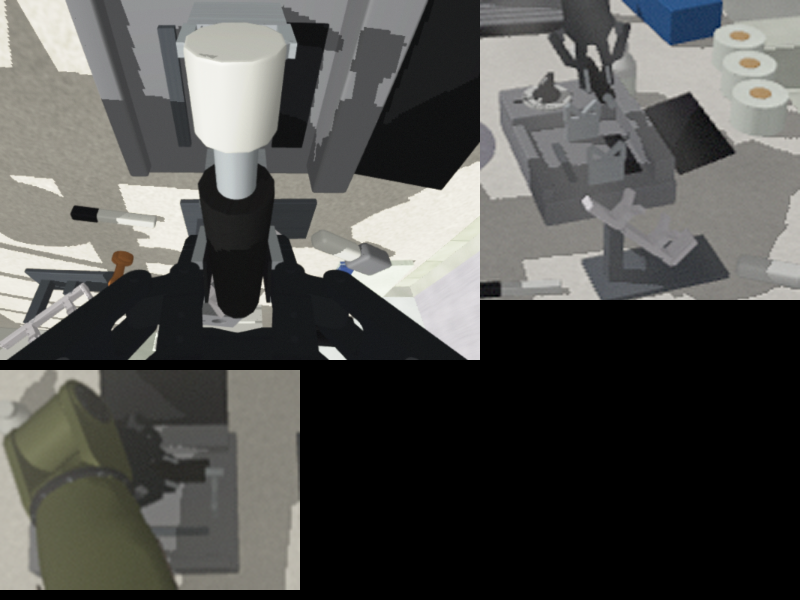

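The picture shows the roller level in the fingers, hub face at px (313,56) and sleeve end at (315,253), as predicted. The hub-side bearing's tips are near px (244,67) and (389,64). I'll check alignment.

```bash
python3 - <<'E'
from h import *
np.set_printoptions(precision=1,suppress=True)
T=tool();C=cam('wrist',T)
p=plane(C,[(244,67),(389,64)],118);print(p,p.mean(0)); 
m=seat+66*hp; print('expected mid',m)
c=T[:3,3]+T[:3,:3]@[0,0,54]
# hub axis seen by camera: compare column in same cam with the roller
print('hub end ray offset',proj(C,[c+105*hp,c+80*hp,c+55*hp]))
# top view: plain-side journal & black sleeve end columns
im=cv2.imread('pics/top8.png'); g=cv2.cvtColor(im,cv2.COLOR_BGR2GRAY)
print(g[204:220,285:325])
E
```

```text
[[516.4 244.3 118. ]
 [571.  249.7 118. ]] [543.7 247.  118. ]
expected mid [541.3 245.8 105. ]
hub end ray offset [[306.1  60.3]
 [308.2 176.2]
 [309.6 251. ]]
[[ 83  80  84  90  82  83  90  84  81  78  77  69  67  66  67  63  61  60
   62  72  85  86  85  84  86  87  85  86  87  86  86  84  86 105 127 131
  131 132 132 131]
 [ 77  86  93  83  62  52  56  53  51  49  46  47  47  48  47  44  46  41
   46  59  83  86  83  86  85  85  85  86  87  86  85  84  87 106 129 131
  130 130 132 133]
 [ 53  64  76  74  55  43  42  42  44  42  42  38  39  38  39  38  38  39
   38  54  81  86  85  85  85  85  85  84  85  86  85  85  87 107 128 132
  130 131 133 131]
 [ 42  40  51  47  41  40  40  42  41  41  41  40  42  44  41  43  42  43
   46  56  80  85  85  84  86  86  85  87  85  83  86  83  86 105 129 132
  131 129 131 128]
 [ 40  40  42  39  39  42  40  42  42  40  41  41  43  42  41  39  39  50
   67  75  86  93  90  89  92  89  87  84  83  86  86  85  84 100 128 132
  130 129 128 128]
 [ 41  41  41  42  41  42  40  44  42  43  43  44  41  42  40  43  45  68
   98 102 103 102 103 102 103 
[... 1033 characters left out ...]
  99 127 131
  130 129 130 130]
 [ 89  87  72  62  66  82  83  67  62  68  67  69  68  63  68  68  67  76
   83  86  92 101 103  96  88  84  85  85  85  84  84  84  86 100 128 131
  130 130 132 131]
 [ 92  94  94  86  93 116 115  90  79  81  84  84  82  84  84  83  84  83
   84  84  91 101 102  98  86  85  85  85  85  84  86  86  86  99 128 131
  130 131 131 130]
 [ 68  79  87  97 109 121 113  92  85  86  85  87  83  84  86  86  84  87
   85  86  89 102 104  96  86  84  84  85  86  87  86  86  85  98 129 132
  131 131 131 128]
 [ 45  50  69 103 116 118  95  84  83  85  83  84  86  85  85  86  84  85
   86  84  86 101 102  96  87  86  85  86  84  85  86  85  81  94 127 131
  129 130 130 128]]
```

```bash
python3 - <<'E'
from h import *
np.set_printoptions(precision=1,suppress=True)
C=cam('top')
print(plane(C,(306.7,218),118),plane(C,(306.7,215),118), seat-66*hp, 'journal end',plane(C,(311.3,210.5),195))
T=tool();c=T[:3,3]+T[:3,:3]@[0,0,54];print('pred journal end',c-80*hp)
s=seat+[0.,0.5,0]
mv((s+54*u3+[0,0,40],Q3),(s+54*u3+[0,0,20],Q3),(s+54*u3+[0,0,4],Q3)); print(Q3.T@[0,0,-1])
E
```

```text
[[552.3 113.1 118. ]] [[561.4 113.7 118. ]] [551.7 114.2 105. ] journal end [[554.9  97.6 195. ]]
pred journal end [553.6  96.5 196.9]
[29.7, -0.5, 42.9] [0.0009, -0.002, 0.0003] rows 1.0
[10.0, 0.0, 17.3] [0.0, 0.0, 0.0] rows 0.4
[8.0, 0.0, 13.9] [0.0, 0.0, 0.0] rows 0.3
[0.5 0.  0.9]
```

Request:
{"api": "step_arm", "payload": {
  "rows": [10,0,14,0,-0.001,0,5,20,0,28,0,-0.002,0,5,29,0,43,0,-0.002,0,5,34,0,52,0,-0.002,0,5,39,0,60.3,0,-0.002,0,5,39,0,60.3,0,-0.002,0,5]
}}

```text
t: 18.35
position: [544.1, 207.7, 169.6]
eef_rot: [-179.9, 30.1, 94.5]
wrist_force: [0.4, 0.3, -2.3]
width: 26.3
gripper_force: 59.5
```

Request:
{"api": "step_arm", "payload": {
  "rows": [2,0,3.5,0,0,0,5,4,0,7,0,0,0,5,6,0,10.4,0,0,0,5,6,0,10.4,0,0,0,5]
}}

```text
t: 18.75
position: [544.3, 207.8, 158.7]
eef_rot: [180.0, 30.1, 94.5]
wrist_force: [0.2, -0.5, -2.9]
width: 26.4
gripper_force: 59.5
```

```bash
cat > st3.py <<'E'
from h import *
np.set_printoptions(precision=1,suppress=True)
o=get_obs();T=tool();print(o['t'],o['width'],o['eef_rot'],'ctr-seat',T[:3,3]+T[:3,:3]@[0,0,54]-seat,'F',o['wrist_force'],'M',o['ft_torque'])
E
python3 st3.py
```

```text
18.75 26.41371957993164 [180.   30.1  94.5] ctr-seat [-0.   0.8  6.9] F [ 0.2 -0.5 -2.9] M [0.4 0.  0. ]
```

Request:
{"api": "step_arm", "payload": {
  "rows": [0.7,0,1.3,0,0,0,5,1.5,0,2.6,0,0,0,5,2.2,0,3.9,0,0,0,5,2.5,0,4.3,0,0,0,5,2.5,0,4.3,0,0,0,5]
}}

```text
t: 19.25
position: [544.4, 207.9, 154.1]
eef_rot: [179.9, 30.1, 94.5]
wrist_force: [-0.0, 1.1, -2.0]
width: 26.0
gripper_force: 59.5
```

```bash
python3 st3.py
```

```text
19.25 25.99397246753187 [179.9  30.1  94.5] ctr-seat [0.1 0.9 2.3] F [-0.   1.1 -2. ] M [0.4 0.  0. ]
```

Request:
{"api": "step_arm", "payload": {
  "rows": [0.5,0,0.9,0,0,0,5,1,0,1.7,0,0,0,5,1,0,1.7,0,0,0,5]
}}

```text
t: 19.55
position: [544.5, 207.9, 153.0]
eef_rot: [179.9, 30.1, 94.4]
wrist_force: [-3.5, 0.1, 5.9]
width: 26.5
gripper_force: 60.5
```

```bash
python3 st3.py
```

```text
19.55 26.484882679172124 [179.9  30.1  94.4] ctr-seat [0.2 1.  1.3] F [-3.5  0.1  5.9] M [-0.5  0.5 -0.3]
```

Request:
{"api": "step_arm", "payload": {
  "rows": [0.2,-0.7,0.4,0,0,0,5,0.4,-0.9,0.8,0,0,0,5,0.4,-0.9,0.8,0,0,0,5]
}}

```text
t: 19.85
position: [543.8, 207.8, 152.4]
eef_rot: [179.8, 30.1, 94.4]
wrist_force: [-2.7, 0.2, 8.0]
width: 26.1
gripper_force: 60.4
```

```bash
python3 st3.py
```

```text
19.85 26.110217560889634 [179.8  30.1  94.4] ctr-seat [-0.4  0.9  0.7] F [-2.7  0.2  8. ] M [-0.5  0.3 -0.3]
```

```bash
python3 - <<'E'
from h import *
T=tool();c=T[:3,3]+T[:3,:3]@[0,0,54];p=c-66*hp
ax=np.array([hp[1],-hp[0],0])
for th in (.5,1,2):
    D=R.from_rotvec(-np.radians(th)*ax).as_matrix(); mv((p+D@(T[:3,3]-p),D@T[:3,:3]))
E
```

```text
[0.8, -0.0, 0.5] [-0.0, -0.0087, -0.0] rows 0.1
[1.5, -0.0, 1.0] [-0.0, -0.0175, -0.0] rows 0.1
[3.0, -0.0, 2.0] [-0.0001, -0.0349, -0.0001] rows 0.2
```

Request:
{"api": "step_arm", "payload": {
  "rows": [0.8,-0.3,0.5,0,-0.0087,0,5,1.5,-0.3,1,0,-0.0175,0,5,1.5,-0.3,1,0,-0.0175,0,5]
}}

```text
t: 20.15
position: [543.8, 208.7, 151.8]
eef_rot: [179.7, 31.1, 94.3]
wrist_force: [-4.8, -1.0, 16.2]
width: 26.4
gripper_force: 61.6
```

```bash
python3 st3.py
```

```text
20.15 26.44863741331231 [179.7  31.1  94.3] ctr-seat [-0.4  0.9  0.6] F [-4.8 -1.  16.2] M [-1.   0.6 -0.5]
```

Request:
{"api": "step_arm", "payload": {
  "rows": [-0.3,-0.8,-0.5,0,0,0,5,-0.3,-1,-0.5,0,0,0,5,-0.3,-1,-0.5,0,0,0,5]
}}

```text
t: 20.45
position: [543.2, 208.6, 151.6]
eef_rot: [179.7, 31.0, 94.3]
wrist_force: [4.0, -0.6, 7.0]
width: 26.5
gripper_force: 60.5
```

```bash
python3 st3.py
```

```text
20.45 26.45901281896129 [179.7  31.   94.3] ctr-seat [-0.9  0.8  0.3] F [ 4.  -0.6  7. ] M [-0.  -0.6  0. ]
```

Request:
{"api": "step_arm", "payload": {
  "rows": [0,0.4,0,0,0,0,5,0,0.4,0,0,0,0,26,0,0.4,0,0,0,0,29,0,0.4,0,0,0,0,34,0,0.4,0,0,0,0,50,0,0.4,0,0,0,0,60,0,0.4,0,0,0,0,60]
}}

```text
t: 21.15
position: [542.5, 208.5, 150.1]
eef_rot: [179.9, 31.1, 94.5]
wrist_force: [-0.3, -0.1, 0.3]
width: 59.9
gripper_force: 0.0
```

Request:
{"api": "step_arm", "payload": {
  "rows": [0,0,-15,0,0,0,60,0,0,-50,0,0,0,60,0,0,-100,0,0,0,60,0,0,-130,0,0,0,60,0,0,-130,0,0,0,60]
}}

```text
t: 21.65
position: [537.4, 277.9, 266.7]
eef_rot: [179.5, 30.9, 94.4]
wrist_force: [0.2, -0.8, -0.4]
width: 59.6
gripper_force: 0.0
```

```bash
python3 - <<'E'
from h import *
np.set_printoptions(precision=1,suppress=True)
o=get_obs();T=tool();print(o['t'],o['qpos'],o['position'])
w=eyes.capture('wrist')[:,:,::-1]; s=eyes.capture('side')[:,:,::-1]; cv2.imwrite('pics/w9.png',w); cv2.imwrite('pics/s9.png',s)
ce=seat+[-.7,.8,0]; P=[ce+d*hp for d in(-80,-55,0,55,80,92.5,105)]
C=cam('wrist',T); q=proj(C,P); print(q.round(0).tolist())
# sleeve mask in wrist: dark region along the line
m=((w.max(2)<35)).astype(np.uint8); l=np.zeros((480,640),np.uint8); cv2.line(l,tuple(int(v) for v in q[1]),tuple(int(v) for v in q[3]),1,70)
m&=l; m=cv2.morphologyEx(m,cv2.MORPH_OPEN,np.ones((3,3),np.uint8)); n,L,st,cc=cv2.connectedComponentsWithStats(m); i=1+st[1:,4].argmax(); print(st[i],cc[i],cv2.minAreaRect(np.argwhere(L==i)[:,::-1].astype(np.float32)))
m=((w.min(2)>170)).astype(np.uint8); l[:]=0; cv2.line(l,tuple(int(v) for v in q[4]),tuple(int(v) for v in q[6]),1,70); m&=l
n,L,st,cc=cv2.connectedComponentsWithStats(m); print('hub',st[1:][st[1:,4]>100],cc[1:][st[1:,4]>100],'pred',q[5])
C=cam('side'); q=proj(C,P); print('side',q.round(1).tolist())
m=((s.max(2)<45)).astype(np.uint8); l[:]=0; cv2.line(l,tuple(int(v) for v in q[1]),tuple(int(v) for v in q[3]),1,16); m&=l
print(cv2.minAreaRect(np.argwhere(m)[:,::-1].astype(np.float32)))
E
```

```text
21.65 [ 31.4  32.   74.5 -27.5  88.4  31.3] [537.4 277.9 266.7]
[[313.0, 300.0], [313.0, 284.0], [313.0, 239.0], [312.0, 179.0], [312.0, 143.0], [312.0, 123.0], [312.0, 102.0]]
[ 293  171   44  124 3439] [317.  236.5] ((314.5, 232.5), (123.0, 43.0), 90.0)
hub [[ 283   89   54   90 2642]] [[311.4 125.6]] pred [311.8 123.5]
side [[338.8, 231.7], [336.2, 227.3], [330.6, 217.7], [325.2, 208.7], [322.9, 204.7], [321.7, 202.7], [320.6, 200.8]]
((338.1465759277344, 222.9913787841797), (8.928838729858398, 4.858338832855225), 23.198589324951172)
```

The masks put the sleeve at (315,233) and the hub at (311,126), both on prediction, so the roller lies in the bearings. Next is the knob.

```bash
python3 - <<'E'
from h import *
np.set_printoptions(precision=1,suppress=True)
A=R.from_matrix(tool()[:3,:3]); D=R.from_euler('xyz',(180,0,150),degrees=True);E=R.from_euler('xyz',(180,0,194),degrees=True); F=R.from_euler('xyz',(180,0,237.5),degrees=True)
mv(((515,310,310),D.as_matrix()),((500,342,310),E.as_matrix()),((498.8,342.2,245),F.as_matrix()))
E
```

```text
[6.0, -19.1, -59.5] [-0.2603, 0.499, -0.944] rows 7.3
[29.0, 20.2, 0.0] [0.0, 0.0, -0.7679] rows 5.1
[1.1, 0.5, 65.0] [0.0, 0.0, -0.7592] rows 5.1
```

Request:
{"api": "step_arm", "payload": {
  "rows": [1,-2,-10,-0.033,0.062,-0.118,50,2,-5,-25,-0.065,0.125,-0.236,50,2,-7,-32,-0.098,0.187,-0.354,50,3,-10,-40,-0.13,0.25,-0.472,50,4,-12,-45,-0.163,0.312,-0.59,50,5,-14,-50,-0.195,0.374,-0.708,50,5,-17,-55,-0.228,0.437,-0.826,50,6,-19,-59.5,-0.26,0.499,-0.944,50]
}}

```text
t: 22.55
position: [515.1, 309.1, 308.7]
eef_rot: [-180.0, -0.2, 150.2]
wrist_force: [-0.8, -0.0, -1.2]
width: 49.9
gripper_force: 0.0
```

Request:
{"api": "step_arm", "payload": {
  "rows": [10,7,0,0,0,-0.14,50,20,14,0,0,0,-0.28,50,29,20,0,0,0,-0.42,50,29,20,0,0,0,-0.56,50,29,20,0,0,0,-0.7,50,29,20,0,0,0,-0.768,50,29,20,0,0,0,-0.768,50]
}}

```text
t: 23.25
position: [500.3, 340.9, 308.3]
eef_rot: [-179.9, -0.2, -166.0]
wrist_force: [-0.1, 0.8, -0.3]
width: 49.9
gripper_force: 0.0
```

Request:
{"api": "step_arm", "payload": {
  "rows": [1,0.5,15,0,0,-0.14,50,1,0.5,30,0,0,-0.28,50,1,0.5,45,0,0,-0.42,50,1,0.5,60,0,0,-0.56,50,1,0.5,65,0,0,-0.7,50,1,0.5,65,0,0,-0.759,50,1,0.5,65,0,0,-0.759,50]
}}

```text
t: 23.95
position: [499.1, 341.2, 243.6]
eef_rot: [179.9, -0.1, -122.7]
wrist_force: [-0.4, 0.3, -0.5]
width: 50.1
gripper_force: 0.0
```

```bash
python3 - <<'E'
from h import *
np.set_printoptions(precision=1,suppress=True)
o=get_obs();T=tool();print(o['t'],o['qpos'],o['position'],o['eef_rot'])
w=eyes.capture('wrist')[:,:,::-1]; cv2.imwrite('pics/w10.png',w); C=cam('wrist',T)
dr=np.array([np.cos(np.radians(237.5)),np.sin(np.radians(237.5)),0]); k=np.array([498.8,342.2,113])
print(proj(C,[k,k+24*dr,k-24*dr]))
g=cv2.cvtColor(w,cv2.COLOR_BGR2GRAY)[200:400:6,210:420:3]
for r,row in enumerate(g): print(200+6*r,''.join(" .:-=+*#%@"[min(9,int(v)//25)] for v in row))
E
```

```text
23.95 [  30.9   27.1   81.7   -0.    71.4 -116.4] [499.1 341.2 243.6] [ 179.9   -0.1 -122.7]
[[319.5 267.9]
 [319.5 226.8]
 [319.5 306.1]]
200 #*===-:::::::::-====:*=+###.###===*##########.+####===:.   :==========
206 ##*+-:::::::-====-:+###+.######===*#############-:##*   .=============
212 %##=::::::-=====-:#############=:..*#+-=##########*. *================
218 %-:::::-=======:-#####*=*===:              -####.  -###+==============
224 ::::--========-:#*========.                  .#.:###- -#==============
230 .:-===========-*##======-          +#=         +#########=============
236 -============-:###======           +#:          #####--*#=============
242 =============--###=====.           +#:          -########+============
248 =============:-###*====.           +#:          .########+============
254 =============-:###=====.           *#.          :########=============
260 ===--=-=======:+##======           *#.          *#######*============#
266 :::::::::=====-:##+=====-          *#.         +########==========####
272 :::::::::=======-##=======.                  .#########==
[... 878 characters left out ...]
#################%%#*       -----  
350   .-----       .========########%##%################%%##       .:::-- 
356    .=**=.      -=====###################################:       ---.  
362      .--.      ==+#%###############%###%###########%%####       --    
368 .             =###%#%##%###########%%########%%#########%:            
374              .**##%###%%###########%#########%#######%%###            
380              ****###########%#############################:           
386             .****########%%%%########%#%%%#######%##%######           
392             +***#########################%#################-          
398            .****###%#######################%%######%########
```

```bash
python3 - <<'E'
from h import *
w=cv2.imread('pics/w10.png'); C=cam('wrist',tool()); m=np.zeros((480,640),np.uint8); m[226:272,300:332]=(w[226:272,300:332].min(2)>110)
p=np.argwhere(m)[:,::-1].astype(float); P=plane(C,p,113)[:,:2]; mu=P.mean(0); v=np.linalg.svd(P-mu,full_matrices=False)[2][0]; print(len(p),mu,np.degrees(np.arctan2(v[1],v[0])),get_obs()['eef_rot'][2])
m=np.zeros((480,640),np.uint8); print([ (np.flatnonzero(w[r,295:345].max(1)<60)+295)[[0,-1]].tolist() for r in (292,298,302)])
E
```

```text
231 [493.37510993 331.53110782] 56.20857692381628 -122.76835755971334
[[307, 325], [307, 325], [308, 324]]
```

Request:
{"api": "step_arm", "payload": {
  "rows": [0,-0.5,30,0,0,0,50,0,-0.5,55,0,0,0,50,0,-0.5,75,0,0,0,50,0,-0.5,83,0,0,0,50,0,-0.5,83,0,0,0,50,0,-0.5,83,0,0,0,50]
}}

```text
t: 24.6
position: [499.8, 341.4, 162.5]
eef_rot: [-180.0, -0.0, -122.6]
wrist_force: [-0.3, 0.3, 0.0]
width: 50.3
gripper_force: 0.0
```

Request:
{"api": "step_arm", "payload": {
  "rows": [0,0,0,0,0,0,25,0,0,0,0,0,0,15,0,0,0,0,0,0,5,0,0,0,0,0,0,2,0,0,0,0,0,0,2,0,0,0,0,0,0,2,0,0,0,0,0,0,2]
}}

```text
t: 25.3
position: [499.1, 341.8, 162.4]
eef_rot: [179.9, -0.0, -122.5]
wrist_force: [-8.0, 1.4, 8.2]
width: 10.7
gripper_force: 59.1
```

Request:
{"api": "step_arm", "payload": {
  "rows": [0,0,0,0,0,0.08,2,0,0,0,0,0,0.18,2,0,0,0,0,0,0.28,2,0,0,0,0,0,0.38,2,0,0,0,0,0,0.48,2,0,0,0,0,0,0.58,2,0,0,0,0,0,0.68,2,0,0,0,0,0,0.68,2]
}}

```text
t: 26.1
position: [499.2, 341.4, 162.4]
eef_rot: [-180.0, -0.1, -161.7]
wrist_force: [-6.5, -1.4, 8.7]
width: 11.1
gripper_force: 59.1
```

Request:
{"api": "step_arm", "payload": {
  "rows": [0,0,0,0,0,0.08,2,0,0,0,0,0,0.16,2,0,0,0,0,0,0.22,2,0,0,0,0,0,0.245,2,0,0,0,0,0,0.245,2,0,0,0,0,0,0.245,2]
}}

```text
t: 26.7
position: [499.3, 341.3, 162.4]
eef_rot: [-180.0, -0.1, -175.6]
wrist_force: [-7.4, -3.0, 9.0]
width: 10.8
gripper_force: 59.2
```

```bash
cat > kn.py <<'E'
from h import *
np.set_printoptions(precision=1,suppress=True)
o=get_obs();T=tool();print(o['t'],o['position'],o['eef_rot'],o['wrist_force'],o['ft_torque'],o['width'])
w=eyes.capture('wrist')[:,:,::-1]; cv2.imwrite('pics/w11_%d.png'%(o['t']*100),w); C=cam('wrist',T)
d=Rm((0,0,184.5))@[1,0,0]; k=np.array([498.8,342.2,0])
q=proj(C,[k+[0,0,113],k+[0,0,113]+24*d,k+[0,0,74]+26*d,k+[0,0,74]+57*d]); print(q)
g=cv2.cvtColor(w,cv2.COLOR_BGR2GRAY)
r0=int(max(0,q[:,1].min()-20)); r1=int(min(480,q[:,1].max()+20))
for r in range(r0,r1,5): print(r,''.join(" .:-=+*#%@"[min(9,int(v)//25)] for v in g[r,250:390:2]))
E
python3 kn.py
```

```text
26.7 [499.3 341.3 162.4] [-180.    -0.1 -175.6] [-7.4 -3.   9. ] [-0.6  1.1 -0.1] 10.8398020313604
[[318.4 347.5]
 [318.4 287. ]
 [317.9 245. ]
 [317.8 173.4]]
153 ----------------------------------------------------------------------
158 ----------------------------------------------------------------------
163 ----------------------------------------------------------------------
168 ----------------------------------------------------------------------
173 --------------------------------::::----------------------------------
178 ------------------------------:.    :---------------------------------
183 ------------------------------:.    :---------------------------------
188 ------------------------------:.    :---------------------------------
193 -----------------------------::.    ----------------------------------
198 -----------------------------::.    ----------------------------------
203 -----------------------------:..    ----------------------------------
208 -----------------------------::.    ----------------------------------
213 -----------------------====++=+=====
[... 1584 characters left out ...]
====-.          +********
323 ****=--.        :======-       =***=       -======.        .**********
328 ****=---        -======:       =***+       -======-       .+**********
333 *+-----.       .=======.       =***=       .=======.       :**********
338 *+----:        :=======.       =***=       .=======:        +*********
343 *+----.        -======-        =***:        -======-.       .*********
348 -----:        .:-==+++-        =**+:        -=====::.        -********
353 ---.                -+=.                   .:::                -***+--
358 ..                   ::                     ..                   -----
363 .                                                                 .:--
```

```bash
python3 - <<'E'
from h import *
import glob
np.set_printoptions(precision=2,suppress=True)
w=cv2.imread(sorted(glob.glob('pics/w11_*.png'))[-1]); C=cam('wrist',tool()); g=cv2.cvtColor(w,cv2.COLOR_BGR2GRAY).astype(float)
def line(r0,r1,c0,c1,f,z):
    p=[]
    for r in range(r0,r1):
        v=f(g[r,c0:c1]); p.append(((np.arange(c0,c1)*v).sum()/v.sum(),r))
    p=np.array(p); P=plane(C,p,z)[:,:2]; mu=P.mean(0); v=np.linalg.svd(P-mu,full_matrices=False)[2][0]; v*=-np.sign(v[0])
    return p[[0,-1]],mu,np.degrees(np.arctan2(v[1],v[0]))
a=line(293,346,306,328,lambda v:np.clip(v-70,0,None),113);b=line(219,231,308,326,lambda v:np.clip(120-v,0,None),75);c=line(180,206,312,324,lambda v:np.clip(50-v,0,None),75)
for x in(a,b,c): print(x)
d=b[1]-a[1]; print('ptr mid to dial mark',np.degrees(np.arctan2(d[1],d[0])))
d=c[1]-a[1]; print('ptr mid to outer mark',np.degrees(np.arctan2(d[1],d[0])),'tool',get_obs()['eef_rot'][2])
E
```

```text
(array([[316.23, 293.  ],
       [315.27, 345.  ]]), array([487.27, 340.48]), np.float64(-175.9621348272784))
(array([[316.45, 219.  ],
       [316.45, 230.  ]]), array([463.4 , 338.82]), np.float64(-175.62093951758843))
(array([[316.35, 180.  ],
       [316.19, 205.  ]]), array([449.73, 337.67]), np.float64(-176.20397420393138))
ptr mid to dial mark -176.04212437758184
ptr mid to outer mark -175.71782976389778 tool -175.5598792764651
```

Request:
{"api": "step_arm", "payload": {
  "rows": [0,0,0,0,0,0,12,0,0,0,0,0,0,20,0,0,0,0,0,0,35,0,0,0,0,0,0,50,0,0,0,0,0,0,50]
}}

```text
t: 27.25
position: [499.6, 341.2, 161.4]
eef_rot: [-180.0, -0.1, -175.6]
wrist_force: [0.0, 0.1, -0.4]
width: 49.9
gripper_force: 0.0
```

Request:
{"api": "step_arm", "payload": {
  "rows": [0,0,-15,0,0,0,50,0,0,-45,0,0,0,50,0,0,-85,0,0,0,50,0,0,-120,0,0,0,50,0,0,-140,0,0,0,50,0,0,-140,0,0,0,50,0,0,-140,0,0,0,50]
}}

```text
t: 27.95
position: [499.5, 341.3, 301.7]
eef_rot: [-180.0, -0.0, -175.6]
wrist_force: [-0.3, 1.0, -0.2]
width: 50.0
gripper_force: 0.0
```

```bash
python3 - <<'E'
from h import *
np.set_printoptions(precision=1,suppress=True)
o=get_obs();T=tool();print(o['t'],o['position'],o['eef_rot'])
w=eyes.capture('wrist')[:,:,::-1]; s=eyes.capture('side')[:,:,::-1]; t=eyes.capture('top')[:,:,::-1]
for n,i in(('w',w),('s',s),('t',t)): cv2.imwrite(f'pics/{n}12.png',i)
C=cam('wrist',T); d=Rm((0,0,184.5))@[1,0,0]; k=np.array([498.8,342.2,0])
q=proj(C,[k+[0,0,113],k+[0,0,113]+24*d,k+[0,0,74]+31*d,k+[0,0,74]+50*d]); print(q)
c0,c1=int(q[1][0])-15,int(q[1][0])+16
m=np.zeros((480,640),np.uint8); r0,r1=int(q[1][1])-4,int(q[0][1])+4; m[r0:r1,c0:c1]=w[r0:r1,c0:c1].min(2)>110
n,L,st,cc=cv2.connectedComponentsWithStats(m); print(st,cc)
for i in range(1,n):
    if st[i,4]>40:
        P=plane(C,np.argwhere(L==i)[:,::-1].astype(float),113)[:,:2];mu=P.mean(0);v=np.linalg.svd(P-mu,full_matrices=False)[2][0];print('ptr',mu,np.degrees(np.arctan2(v[1],v[0])))
ce=seat+[-.7,.8,0]; P=[ce+d*hp for d in(-80,-55,0,55,80,105)]
for n,im in(('side',s),('top',t)):
    C=cam(n); q=proj(C,P); print(n,q.tolist())
    l=np.zeros((480,640),np.uint8); cv2.line(l,tuple(int(v) for v in q[1]),tuple(int(v) for v in q[3]),1,14)
    m=(im.max(2)<45).astype(np.uint8)&l; print(cv2.minAreaRect(np.argwhere(m)[:,::-1].astype(np.float32)),m.sum())
E
```

```text
27.95 [499.5 341.3 301.7] [-180.    -0.  -175.6]
[[317.2 234.2]
 [317.1 200.7]
 [317.  181.4]
 [317.  156.6]]
[[     0      0    640    480 307043]
 [   314    203      5     33    157]] [[319.5 239.5]
 [315.9 218.7]]
ptr [487.7 340.5] 3.9662604340764047
side [[338.7957370625667, 231.74752156111353], [336.15436032613337, 227.25460404158216], [330.55213686316927, 217.72639788110502], [325.2205186358602, 208.65974674124905], [322.8814132553389, 204.68239928621318], [320.5927134534455, 200.79099865074818]]
((338.5000305175781, 222.50003051757812), (7.071067810058594, 4.242640495300293), 45.0) 21
top [[310.9112008445553, 219.3728324222205], [302.50777608766, 219.58247602944812], [284.0117672209316, 220.04282047457346], [265.50059085797574, 220.5020534212006], [257.0802420831187, 220.7104569666902], [248.65546579993702, 220.91866281041226]]
((285.80352783203125, 213.63558959960938), (3.5459375381469727, 30.36208724975586), 77.19573211669922) 12
```

```bash
python3 - <<'E'
import cv2
for f,(x0,x1,y0,y1) in (('t12',(240,322,208,234)),('s12',(305,350,190,240))):
    g=cv2.cvtColor(cv2.imread(f'pics/{f}.png'),cv2.COLOR_BGR2GRAY); print(f,x0)
    for y in range(y0,y1,2): print(y,''.join(" .:-=+*#%@"[min(9,int(v)//22)] for v in g[y,x0:x1]))
E
```

```text
t12 240
208 ++++++++---=++++++=---------:.::::::.::.::::..:.:::..:.:::.::...:-==----------=+++
210 ++++++++---=++++++=-=+++=---:::::::::::::::::.:::::::::.::::::..:====---------=+*+
212 ++++++++---==++++=--=+*+=---:::.::..:::.:::::.:.:..::...:.:...:::====---------=+*+
214 ++++++++---==+++++=-=##*=---::::::::::::---------::--------------=====-----=--=+*+
216 ++++++++--==+++++++++*##=-:::::::::::::::::::::::::::::::::::::--=====---=----=+*+
218 ++++++++**#*****++++++**+-::::::::::::::::::::::::::::::::::::-+========------=+++
220 ++++++++#%%%%%%%#########=::::::::::::::::::::::::::::::::::::+*++++=++=-=----=+++
222 -+++++++#%%%%%%%#**#####*=::::::::::::::::::::::::::::::::::::-========--===--=+++
224 :-+++++++########++++===--::::::::::::-:::-------------:::::::---=====------=-=++*
226 ::-++++=---=+++++++++++==----=++++++++++++++++++++++++=--=--==---=====---==---=++*
228 ::-=+++=---=+++++++++*#*=---==+++++++++++++++++++++++=-----------=====-==-=---=+++
230 :-=*+++=---=+++++++++**+=---=++++++++++++++++++++++++=--------=--=====-----=--=+*+
232 ::--=++=---=+++++++++++++==+++++++++++++++++
[... 596 characters left out ...]

212 =========+++=**#*---:-:::::-======---=+++++++
214 =========+++++++++=----::::::=+++++++++++++++
216 ==========+++++++++=:-::-::::-+++++++++++++++
218 ====++++++++++++++++=--:-::::::-----=++++++++
220 ++++++++++*++++++++++=-:::-::::.-=---=+++++==
222 ++++++++++++++++++++++=-:::::::::.::....-==-=
224 +++++++++++++++========-::::::::......::::-=+
226 ++++===+++++++++++++++++=::::-++=:..:-=====++
228 +++======++++++++++++++++==--=====--====+=-:+
230 ++++======+++++++++++++=++=+====+=+===--=+-..
232 ++++++====+++++++++++++++++++==++++=-.:-=+-..
234 ++++++======+++++++++++=++++++=+=======++=-..
236 ++++++++=====++++++++++++==++++==+=+=++=+=...
238 -=+++++++=---=+++++++++++++++++++++=+===+-...
```

The printed strip shows the roller straight in both bearings, with its hub (columns 248–256) on the knob's side. The pointer is within 0.5° of the zero mark and the gripper is clear, so I'm handing in.

```bash
python3 -c "
from workcell import ticket; print(ticket.job_done())"
```

```text
the job is handed in; nothing more can be done
None
```

The job is handed in at about 28 s: the roller was laid in the V-rest, then in the printer's bearings with its hub on the knob's side, and the knob was set to within about 0.5° of zero and released.

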